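Set out the food-processor discs and pushers for the sale viewing

ROBOT

A 6-joint arm with a two-finger parallel gripper is mounted at the origin on the work surface. World frame = base frame: x ahead of the robot, y to its left, z up, the work surface at z = 0. Lengths are in m, angles in rad, forces in N, time in s.
With the tool pointing down it reaches from about 0.35 to 0.775 m from the base axis. Payload 5.5 kg.
Tool frame: the origin (TCP) lies midway between the tips of the shut fingers; the grasp point (between the pads) lies 19 mm behind it (env.tcp_to_grasp is the distance from the TCP to the grasp point, in m); z points along the fingers, y is the direction in which the jaws open and shut (so a half turn about z gives the same grasp; the last joint's range is limited). The gripper opens to 85 mm and grips with 20 to 120 N. Pads are 22 mm wide; open, the fingers measure 114 mm over their backs; the gripper's body (76 mm by 85 mm) begins 54 mm behind the grasp point. The pads swing forward as they close: fully open they stand 13 mm farther back than shut.
Start: joints at [-1.448, 0.313, 0.046, 1.304, 0, 1.431], TCP at [0.149, -0.555, 0.231] pointing down, gripper open.
Joint ranges: [-2.76, 2.76], [-0.86, 1.69], [-1.03, 1.26], [-2.2, 2.34], [-1.47, 1.5], [-3.14, 3.14]. Speed limits (rad/s): [2.57, 2.57, 3.14, 3.14, 3.14, 3.14].

INTERFACE

Orientations are given as a unit quaternion [w, x, y, z].
In Python, from workcell import get_state, viewer, hand_in, finder, env gives the robot as it stands.
- The arm moves only by the tool arm_command, never from a script. Its argument "motion" is a list of rows, each an object of numbers: "x", "y", "z": the shift along the tool's x, y, z in mm; "rx", "ry", "rz": the turn, a rotation vector about the tool's x, y, z in degrees; "hand": the closure, from -1 (fully open) to 1 (shut). A call has 1 to 10 rows; each row is the pose to reach, as a shift and turn from the pose commanded when the call began, along the tool's axes at that moment; what a row does not reach only later rows make up. A row lasts 1/8 s, in which the tool goes at most 62.5 mm and 10.7 degrees, less where a joint would pass 70% of its speed; a pose out of reach is approached as far as the arm can. A call with a gripper value outside its range is refused whole. The fingers move at their own pace and stop on an object; "force" is the grip in N (left out, the last holds). Time passes only in rows, so rows that repeat a pose let the fingers close. It gives the time, the measured TCP pose, the force and the opening at its end, in the units of the state.
- get_state(): the state, without advancing time (a new reading comes with each control period).
- viewer.read_camera(name): name is "scene" or "top"; returns a dict with "image" (400x640x3 uint8, red, green, blue), "z_map" (400x640 float32, m along the optical axis (not along the pixel's ray), 0 where there is no reading), "intrinsics" (3x3 intrinsics, pixels), "rvec" (rotation vector, rad) and "tvec" (3), from world to camera coordinates, as OpenCV has them. Camera axes: x right, y down, z forward; pixel columns grow to the right and rows downward; lengths in m; the calibration is good to about 2 mm. A picture is of the moment at which its call begins.
- hand_in(): hands the job in, once; it reports no verdict.
Trained networks look in a picture, given as the dict that the camera call returned (one of the last four; its "shot" number tells which), for a name from the list of things; names that differ only in an ending like _2 or _b are one class to them, and where a whole thing is asked for, a point or a joint stands for the part that bears it (a point fixed in the world has none). Each returns a list of dicts, best first, with "score" (0 to 1); they miss things now and then, are a little off and sometimes report something else, mostly with a low value. They report only what shows in the picture. A call takes as long as a camera call. They do not tell look-alikes from the thing itself.
- finder.find_in(picture, query): "at" ([column, row] in pixels, amid what is visible of it).
- finder.masks_of(picture, query): "region" (400x640 bool, what is visible of it) and "at" ([column, row] in pixels, amid what is visible of it).
The state is a dict: "clock": time; "joint_pos": joint angles; "qvel": joint speeds; "tau": joint torques, N m; "tcp_pos": TCP position; "orientation": TCP orientation; "wrist_force": force on the tool from outside, world axes, zero at the start; "ft_torque": the same for the moment, N m; "finger_gap": finger opening in m.
Only numpy, scipy, OpenCV 4.12 (cv2) and the standard library are available. Lean on these libraries where they do the work, as an engineer would, in place of code of your own. Each camera call takes 0.05 s, during which the arm holds its last target.

TASK

Set out this food processor's parts for the sale viewing: set one cutting disc down flat on each black holder, without dropping it: the slicing disc on the holder next to the lid, the fine grating disc on the holder farthest from the lid, and the coarse grating disc on the holder between those two. Put the large pusher into the feed tube of the lid, right down until its flange rests on the tube, and the small pusher inside the large one, again right down on its flange. Leave everything let go and standing still.

Things in the scene. Friction and masses are not known exactly. Their poses are not given: they have to be found in the camera images.
- slicing_disc_mid (a point): Slicing disc: plain bright plate with just two long straight knives, opposite each other, each beside a dark slot; black boss (46 mm) round the hub. Steel plate 120 mm across, 5 mm thick, lying flat; on its middle a black round hub to grip, 32 mm across, 56 mm tall from the underside, with an open 22 mm bore right through. This point: on the hub's axis, half-way up (28 mm above the underside); z is the axis. 110 to 220 g.
- coarse_disc_mid (a point): Coarse grating disc: five rays of large oblong dark holes (8 x 13 mm), three to a ray, plain plate between. Steel plate 120 mm across, 5 mm thick, lying flat; on its middle a black round hub to grip, 32 mm across, 56 mm tall from the underside, with an open 22 mm bore right through. This point: on the hub's axis, half-way up (28 mm above the underside); z is the axis. 110 to 220 g.
- fine_disc_mid (a point): Fine grating disc: its whole plate is covered with rings of small round dark holes (3.5 mm). Steel plate 120 mm across, 5 mm thick, lying flat; on its middle a black round hub to grip, 32 mm across, 56 mm tall from the underside, with an open 22 mm bore right through. This point: on the hub's axis, half-way up (28 mm above the underside); z is the axis. 110 to 220 g.
- large_pusher_mid (a point): Black, upright, 108 mm tall: round body 46 mm across, 70 mm long; above it a flange 64 mm across, 5 mm thick; on top a round collar to grip, 48 mm across, 33 mm tall. Bore 36 mm across from the top down to 4 mm above the foot. This point: on the axis (z), half-way up, 54 mm above the foot; the collar's middle is 38 mm higher. 90 to 180 g.
- small_pusher_mid (a point): Black, upright, 98 mm tall: round body 26 mm across, 60 mm long; above it a flange 42 mm across, 5 mm thick; on top a round knob to grip, 27 mm across, 33 mm tall. This point: on the axis (z), half-way up, 49 mm above the foot; the knob's middle is 33 mm higher. Seated in the large pusher, it is 43 mm above that one's middle. 50 to 100 g.
- feed_tube (a point): Centre of the feed tube's mouth, 100 mm above the shelf, z up. The lid is a fixed dark round cover, 150 mm across, 22 mm high, at the left or right end of the row of holders; its upright tube, 25 mm off the lid's centre, is 63 mm across at the rim, 54 mm inside, 78 mm deep. With the large pusher right down, that one's middle is 16 mm below this point.
- holder_a: One of three identical fixed holders in a row, lid at one end; a, b, c say nothing of their order. Black round foot, 90 mm across, 8 mm high; on its centre an upright stem, 14 mm across, tapered tip 58 mm above the shelf. A disc's hub slips over the stem and rests on the foot, the hub's middle then 36 mm above the shelf. Neighbours 140 to 230 mm apart. Origin: centre of the foot's underside.
- holder_b: One of three identical fixed holders in a row, lid at one end; a, b, c say nothing of their order. Black round foot, 90 mm across, 8 mm high; on its centre an upright stem, 14 mm across, tapered tip 58 mm above the shelf. A disc's hub slips over the stem and rests on the foot, the hub's middle then 36 mm above the shelf. Neighbours 140 to 230 mm apart. Origin: centre of the foot's underside.
- holder_c: One of three identical fixed holders in a row, lid at one end; a, b, c say nothing of their order. Black round foot, 90 mm across, 8 mm high; on its centre an upright stem, 14 mm across, tapered tip 58 mm above the shelf. A disc's hub slips over the stem and rests on the foot, the hub's middle then 36 mm above the shelf. Neighbours 140 to 230 mm apart. Origin: centre of the foot's underside.
Things that resemble listed ones, but are neither listed nor needed, are in the scene too. What is shaped like the holder_a but pink is not meant.

How it is judged:
At the end, for the whole second after the job is handed in: Discs down flat on the holders (8 mm, 0.12 rad): slicing within 270 mm of the feed tube, coarse 270 to 435 mm, fine beyond. Large pusher upright in the tube (9 mm), middle 8 to 25 mm below its mouth; small pusher in it (12 mm), middle 36 to 52 mm higher. All at rest, let go ((horizontal distance between slicing_disc_mid and holder_a below 0.008 m or horizontal distance between slicing_disc_mid and holder_b below 0.008 m or horizontal distance between slicing_disc_mid and holder_c below 0.008 m) and height (world z) of slicing_disc_mid between 0.031 and 0.041 m and angle between each of slicing_disc_mid, coarse_disc_mid, fine_disc_mid's own z axis and vertical below 0.12 rad and linear speed of each of slicing_disc, coarse_disc, fine_disc, large_pusher, small_pusher below 0.02 m/s and horizontal distance between slicing_disc_mid and feed_tube below 0.27 m and (horizontal distance between coarse_disc_mid and holder_a below 0.008 m or horizontal distance between coarse_disc_mid and holder_b below 0.008 m or horizontal distance between coarse_disc_mid and holder_c below 0.008 m) and height (world z) of coarse_disc_mid between 0.031 and 0.041 m and horizontal distance between coarse_disc_mid and feed_tube between 0.27 and 0.435 m and (horizontal distance between fine_disc_mid and holder_a below 0.008 m or horizontal distance between fine_disc_mid and holder_b below 0.008 m or horizontal distance between fine_disc_mid and holder_c below 0.008 m) and height (world z) of fine_disc_mid between 0.031 and 0.041 m and horizontal distance between fine_disc_mid and feed_tube above 0.435 m and horizontal distance between large_pusher_mid and feed_tube below 0.009 m and z of large_pusher_mid in the frame of feed_tube between -0.025 and -0.008 m and angle between large_pusher_mid's own z axis and vertical below 0.14 rad and horizontal distance between small_pusher_mid and large_pusher_mid below 0.012 m and z of small_pusher_mid in the frame of large_pusher_mid between 0.036 and 0.052 m and angle between small_pusher_mid's own z axis and vertical below 0.2 rad); the robot touches nothing.
It fails at once if a cutting disc is dropped (falling free of the gripper at over 0.8 m/s, some 33 mm of fall) ((contact force between the fingers and slicing_disc below 0.2 N and linear speed of slicing_disc above 0.8 m/s) or (contact force between the fingers and coarse_disc below 0.2 N and linear speed of coarse_disc above 0.8 m/s) or (contact force between the fingers and fine_disc below 0.2 N and linear speed of fine_disc above 0.8 m/s)).
It also fails if it takes over 122 s, if anything falls off the work surface, if the arm or the gripper's body presses on something with over 40 N, if the wrist force passes 120 N, or if a joint passes its speed limit or range.

## Working session

There is one attempt and no reset: what is moved stays moved. The work goes in short steps, Python scripts to look and compute and a tool call to move; the robot and the scene stay as the last step left them, time stands still between calls to the robot, and variables do not carry over. Pictures are saved under pics/ and viewed, and the job is handed in when it is done.

Besides the shell and the picture viewer there is one more tool, called after "Call:" as name(argument=value, ...), one argument or row to a line, values as JSON. arm_command: Moves the arm, as the interface text tells. Its arguments: {"type":"object","properties":{"motion":{"type":"array","items":{"type":"object","properties":{"x":{"type":"number"},"y":{"type":"number"},"z":{"type":"number"},"rx":{"type":"number"},"ry":{"type":"number"},"rz":{"type":"number"},"hand":{"type":"number"}}}},"force":{"type":"number"}},"required":["motion"]}

```bash
ls; mkdir -p pics; cat > h.py <<'E'
import numpy as np, cv2
from workcell import get_state, viewer, hand_in, finder, env
def shot(name,fn=None):
    p=viewer.read_camera(name)
    if fn: cv2.imwrite('pics/'+fn,p['image'][:,:,::-1])
    return p
def cam(p):
    R,_=cv2.Rodrigues(np.array(p['rvec'],float)); t=np.array(p['tvec'],float).reshape(3); return R,t,np.array(p['intrinsics'])
def ray(p,uv):
    R,t,K=cam(p); d=np.linalg.inv(K)@np.array([uv[0],uv[1],1.]); return -R.T@t, R.T@d
def at_z(p,uv,z):
    o,d=ray(p,uv); return o+d*(z-o[2])/d[2]
def cloud(p):
    R,t,K=cam(p); Z=p['z_map']; v,u=np.mgrid[:400,:640]
    x=np.stack([(u-K[0,2])/K[0,0]*Z,(v-K[1,2])/K[1,1]*Z,Z],-1)
    return (x-t)@R
def proj(p,X):
    R,t,K=cam(p); q=K@(R@np.array(X,float)+t); return q[:2]/q[2]
E
python3 - <<'E'
from h import *
a=shot('scene','s0.png');b=shot('top','t0.png')
for p in(a,b):
    R,t,K=cam(p);print(-R.T@t,K[0,0]);
s=get_state();print(s)
for n in ['slicing_disc_mid','coarse_disc_mid','fine_disc_mid','large_pusher_mid','small_pusher_mid','feed_tube','holder_a']:
  for k,p in(('s',a),('t',b)):
    print(n,k,[(np.round(d['at']).tolist(),round(d['score'],2)) for d in finder.find_in(p,n)])
E
```

```text
pics
[1.21867674 0.18500345 0.76430395] 415.989975840626
[0.32623381 0.04100018 1.18548386] 395.4163372145341
{'clock': 0.1, 'joint_pos': array([-1.44757834e+00,  3.13933093e-01,  4.50807296e-02,  1.30364053e+00,
       -7.69894439e-06,  1.43118437e+00]), 'qvel': array([ 0.00124082, -0.00176089,  0.00312745,  0.00014262,  0.00034977,
       -0.001233  ]), 'tau': array([ 1.84880315e-03, -4.81727993e+01,  2.99242973e+01,  1.28089564e-02,
       -8.04079968e-05,  1.21002498e-05]), 'tcp_pos': array([ 0.14931562, -0.55477864,  0.23048879]), 'orientation': array([-8.48285398e-04,  9.91377116e-01,  1.31036996e-01,  3.10393815e-06]), 'wrist_force': array([-0.84518734, -0.48035087,  0.86306617]), 'ft_torque': array([0.01535623, 0.02695584, 0.0352399 ]), 'finger_gap': 0.08544408418092522}
slicing_disc_mid s [([306.0, 213.0], 0.67)]
slicing_disc_mid t [([328.0, 214.0], 0.57)]
coarse_disc_mid s [([251.0, 193.0], 0.89)]
coarse_disc_mid t [([384.0, 226.0], 0.73)]
fine_disc_mid s [([327.0, 270.0], 0.5), ([405.0, 266.0], 0.27)]
fine_disc_mid t [([266.0, 228.0], 0.68), ([198.0, 214.0], 0.61)]
large_pusher_mid s [([177.0, 169.0], 0.69)]
large_pusher_mid t [([452.0, 222.0], 0.92), ([198.0, 216.0], 0.23)]
small_pusher_mid s [([458.0, 209.0], 0.94)]
small_pusher_mid t [([199.0, 215.0], 0.54)]
feed_tube s [([405.0, 267.0], 0.88)]
feed_tube t [([243.0, 157.0], 0.85)]
holder_a s [([190.0, 242.0], 0.94), ([328.0, 268.0], 0.68), ([474.0, 190.0], 0.64), ([306.0, 211.0], 0.62), ([259.0, 256.0], 0.59)]
holder_a t [([412.0, 171.0], 0.83), ([356.0, 158.0], 0.74), ([178.0, 255.0], 0.61), ([301.0, 154.0], 0.56)]
```

View pics/s0.png

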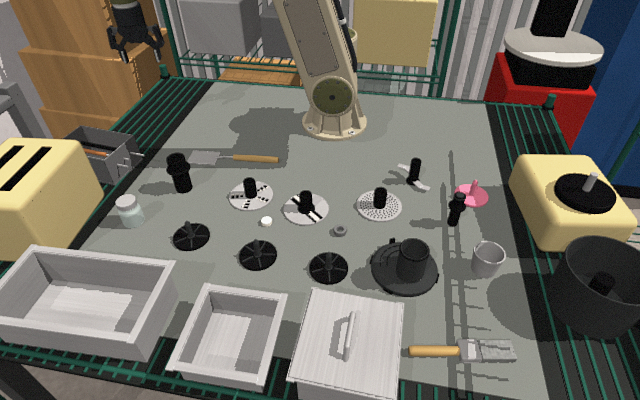

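View pics/t0.png

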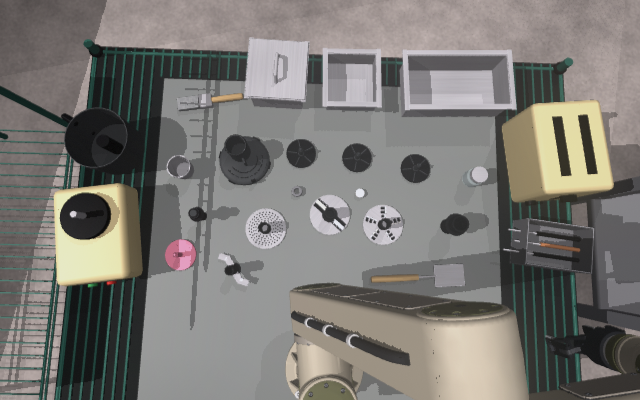

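```bash
python3 - <<'E'
import cv2
a=cv2.imread('pics/t0.png')[120:300,140:500];cv2.imwrite('pics/t0c.png',cv2.resize(a,None,fx=2.2,fy=2.2,interpolation=cv2.INTER_CUBIC))
a=cv2.imread('pics/s0.png')[120:320,130:520];cv2.imwrite('pics/s0c.png',cv2.resize(a,None,fx=2,fy=2,interpolation=cv2.INTER_CUBIC))
E
```

```text
(no output)
```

View pics/t0c.png

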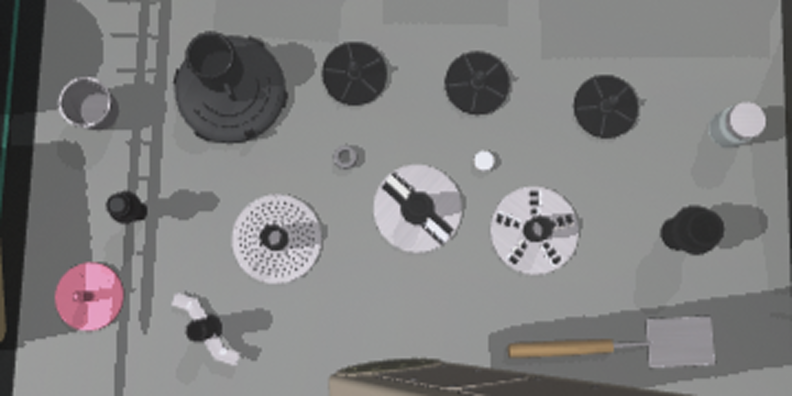

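View pics/s0c.png

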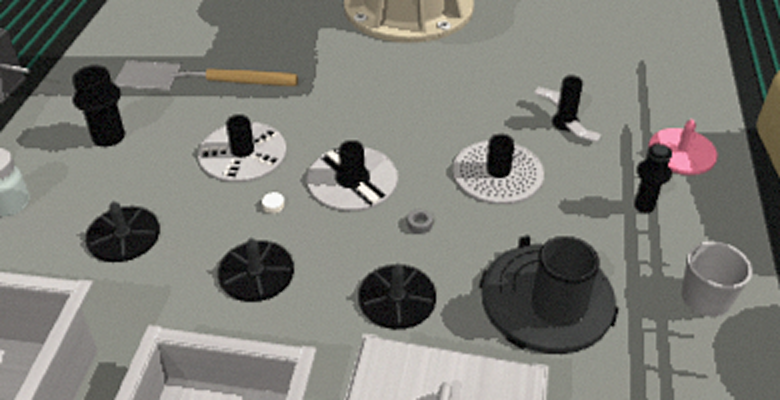

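The scene is clear. In the top view: fine disc (265,228), slicing disc (330,214), coarse disc (384,226), large pusher (452,223), small pusher (197,214), tube (237,147). The black holders are at (301,154), (357,158) and (416,168). Possible mix-ups are the pink holder (180,255), the S-shaped blade (233,268) and the grey cup (180,167). Next I'll measure from both depth views.

```bash
cat >> h.py <<'E'
from scipy.optimize import least_squares
def cfit(P,r=None):
    P=P[:,:2]; c=P.mean(0)
    f=(lambda q: np.hypot(*(P-q[:2]).T)-(r if r else q[2]))
    s=least_squares(f,[*c]+([] if r else [.03]),loss='soft_l1',f_scale=.002); return s.x, np.sqrt(np.mean(s.fun**2))
def near(C,xy,r,z0,z1):
    m=(np.hypot(C[...,0]-xy[0],C[...,1]-xy[1])<r)&(C[...,2]>z0)&(C[...,2]<z1); return C[m]
E
python3 - <<'E'
from h import *
a=shot('scene');b=shot('top')
Ca,Cb=cloud(a),cloud(b)
T=dict(fine=(265,228,.056),slic=(330,214,.056),coarse=(384,226,.056),large=(455,223,.1),small=(195,213,.1),tube=(237,147,.1),h1=(301,154,.008),h2=(357,158,.008),h3=(416,168,.008))
for n,(u,v,z) in T.items():
    x=at_z(b,(u,v),z); print(n,np.round(x,3), 'r',round(np.hypot(x[0],x[1]),3))
    for k,C in(('s',Ca),('t',Cb)):
        r=.075 if n in('fine','slic','coarse') else .05
        P=near(C,x,r,.004,.2)
        h=np.histogram(P[:,2],np.arange(0,.13,.005))[0]
        print('  ',k,h.tolist(),'zmax',np.round(np.sort(P[:,2])[-5:],4))
        top=P[P[:,2]>np.percentile(P[:,2],99.5)-.006] if n[0]!='h' else P[(P[:,2]>.03)]
        print('   top',np.round(top.mean(0),4) if len(top) else None, 'ext',np.round(np.ptp(top,axis=0),3)if len(top) else None, len(top))
E
```

```text
fine [0.389 0.177 0.056] r 0.427
   s [137, 883, 74, 20, 16, 19, 18, 15, 23, 31, 30, 49, 9, 0, 0, 0, 0, 0, 0, 0, 0, 0, 0, 0, 0] zmax [0.0603 0.0603 0.0604 0.0605 0.061 ]
   top [0.3929 0.1844 0.0579] ext [0.031 0.029 0.007] 64
   t [242, 591, 12, 2, 9, 5, 4, 5, 3, 4, 21, 36, 1, 0, 0, 0, 0, 0, 0, 0, 0, 0, 0, 0, 0] zmax [0.0592 0.0592 0.0593 0.0599 0.0613]
   top [0.3918 0.1807 0.0562] ext [0.029 0.031 0.008] 50
slic [ 0.434 -0.007  0.056] r 0.434
   s [141, 829, 173, 15, 15, 18, 15, 21, 24, 32, 26, 60, 5, 0, 0, 0, 0, 0, 0, 0, 0, 0, 0, 0, 0] zmax [0.0601 0.0602 0.0603 0.0612 0.0613]
   top [ 0.4382 -0.005   0.0578] ext [0.032 0.032 0.007] 71
   t [208, 690, 45, 5, 4, 4, 1, 3, 3, 2, 25, 30, 0, 0, 0, 0, 0, 0, 0, 0, 0, 0, 0, 0, 0] zmax [0.0581 0.0581 0.0582 0.0585 0.0589]
   top [ 0.4386 -0.0071  0.0555] ext [0.032 0.029 0.006] 51
coarse [ 0.403 -0.163  0.056] r 0.435
   s [127, 810, 121, 18, 15, 17, 17, 18, 25, 28, 23, 47, 15, 0, 0, 0, 0, 0, 0, 0, 0, 0, 0, 0, 0] zmax [0.0614 0.0614 0.0615 0.0616 0.0618]
   top [ 0.4122 -0.1649  0.0585] ext [0.032 0.03  0.007] 62
   t [208, 653, 25, 4, 8,
[... 1999 characters left out ...]
ax [0.0594 0.0605 0.0608 0.0608 0.0625]
   top [ 0.6175 -0.083   0.0468] ext [0.011 0.012 0.032] 64
   t [35, 448, 138, 6, 3, 1, 2, 1, 3, 6, 6, 6, 1, 0, 0, 0, 0, 0, 0, 0, 0, 0, 0, 0, 0] zmax [0.0569 0.0581 0.0599 0.06   0.0604]
   top [ 0.613  -0.0856  0.05  ] ext [0.012 0.013 0.03 ] 25
h3 [ 0.587 -0.269  0.008] r 0.646
   s [31, 186, 558, 9, 7, 9, 11, 9, 9, 8, 13, 14, 2, 0, 0, 0, 0, 0, 0, 0, 0, 0, 0, 0, 0] zmax [0.0591 0.0598 0.0599 0.0609 0.0618]
   top [ 0.5895 -0.2625  0.0467] ext [0.013 0.013 0.031] 66
   t [25, 457, 125, 6, 3, 3, 3, 1, 3, 5, 6, 8, 0, 0, 0, 0, 0, 0, 0, 0, 0, 0, 0, 0, 0] zmax [0.0565 0.0571 0.0576 0.059  0.0599]
   top [ 0.5862 -0.2649  0.049 ] ext [0.011 0.013 0.029] 26
```

```bash
cat > m.py <<'E'
from h import *
def measure(verbose=True):
    a=shot('scene');b=shot('top'); out={}
    T=dict(fine=(.392,.182,.056,.016),slic=(.438,-.006,.056,.016),coarse=(.412,-.166,.056,.016),large=(.413,-.362,.108,.024),small=(.4245,.370,.098,.0135),tube=(.616,.266,.1,.0315))
    for n,(x,y,z,r) in T.items():
        for k,p in(('s',a),('t',b)):
            C=cloud(p); P=near(C,(x,y),r+.012,z-.006,z+.008)
            (c,rr)=cv2.minEnclosingCircle(P[:,:2].astype(np.float32)); m=(P[:,:2].min(0)+P[:,:2].max(0))/2
            out[n,k]=m; print(n,k,'mec',np.round(c,4),round(rr,4),'bb',np.round(m,4),'z',round(np.median(P[:,2]),4))
    for n,(x,y) in dict(h1=(.622,.085),h2=(.613,-.0845),h3=(.587,-.264)).items():
        for k,p in(('s',a),('t',b)):
            g=p['image'].max(2); u,v=proj(p,(x,y,.008)); 
            m=(g<70).astype(np.uint8); yy,xx=np.mgrid[:400,:640]
            # pixels on plane
            pts=[];
            for j in range(int(v)-40,int(v)+40):
                for i in range(int(u)-45,int(u)+45):
                    if m[j,i]:
                        q=at_z(p,(i,j),.008)
                        if np.hypot(q[0]-x,q[1]-y)<.055: pts.append(q[:2])
            pts=np.array(pts,np.float32); bb=(np.percentile(pts,.7,axis=0)+np.percentile(pts,99.3,axis=0))/2
            S=near(cloud(p),(x,y),.03,.035,.07)
            print(n,k,len(pts),'cen',np.round(pts.mean(0),4),'bb',np.round(bb,4),np.round(np.ptp(pts,axis=0),3),'stem',np.round((S.min(0)+S.max(0))/2,4),np.round(S.mean(0),4))
if __name__=='__main__': measure()
E
python3 m.py
```

```text
fine s mec [0.3914 0.1833] 0.0165 bb [0.3911 0.1835] z 0.0564
fine t mec [0.3916 0.1813] 0.0159 bb [0.3918 0.1813] z 0.0555
slic s mec [ 0.4368 -0.0056] 0.0172 bb [ 0.4374 -0.0052] z 0.0568
slic t mec [ 0.4381 -0.007 ] 0.016 bb [ 0.4381 -0.0071] z 0.0555
coarse s mec [ 0.4109 -0.1682] 0.0193 bb [ 0.4117 -0.165 ] z 0.0567
coarse t mec [ 0.4123 -0.1675] 0.017 bb [ 0.4124 -0.1675] z 0.0559
large s mec [ 0.413  -0.3626] 0.0252 bb [ 0.4126 -0.3625] z 0.1093
large t mec [ 0.4126 -0.3648] 0.0244 bb [ 0.4137 -0.3647] z 0.1074
small s mec [0.423  0.3729] 0.0155 bb [0.4231 0.3713] z 0.1001
small t mec [0.4239 0.37  ] 0.0148 bb [0.424  0.3705] z 0.0983
tube s mec [0.616  0.2671] 0.0324 bb [0.6167 0.2674] z 0.1009
tube t mec [0.618 0.265] 0.0315 bb [0.618  0.2652] z 0.0995
h1 s 993 cen [0.6245 0.0867] bb [0.6237 0.0863] [0.091 0.089] stem [0.6252 0.0863 0.0486] [0.6256 0.087  0.0489]
h1 t 635 cen [0.6216 0.084 ] bb [0.6213 0.0839] [0.085 0.086] stem [0.6234 0.0851 0.0515] [0.6216 0.0839 0.0521]
h2 s 909 cen [ 0.6161 -0.0841] bb [ 0.615  -0.0843] [0.092 0.089] stem [ 0.6165 -0.0843  0.0486] [ 0.6173 -0.0832  0.0497]
h2 t 610 cen [ 0.614  -0.0864] bb [ 0.614  -0.0864] [0.085 0.089] stem [ 0.6136 -0.0861  0.0501] [ 0.6135 -0.0856  0.0522]
h3 s 801 cen [ 0.5873 -0.2644] bb [ 0.5865 -0.2643] [0.092 0.09 ] stem [ 0.5881 -0.2642  0.048 ] [ 0.5891 -0.2626  0.0495]
h3 t 623 cen [ 0.5861 -0.2661] bb [ 0.5858 -0.2663] [0.085 0.086] stem [ 0.5866 -0.2662  0.0486] [ 0.586  -0.2653  0.0517]
```

Call:
arm_command(
  motion=[
    {"z": -60, "rz": -10},
    {"z": -100, "rz": -20},
    {"z": -100, "rz": -30},
    {"z": -100, "rz": -40},
    {"z": -100, "rz": -50},
    {"z": -100, "rz": -60},
    {"z": -100, "rz": -70},
    {"z": -100, "rz": -75},
  ],
)

```text
invalid input at $.motion[0]: expected keys x, y, z, rx, ry, rz, hand
```

Call:
arm_command(
  motion=[
    {"x": 20, "y": -20, "z": -20, "rx": 0, "ry": 0, "rz": -8, "hand": -1},
    {"x": 60, "y": -65, "z": -20, "rx": 0, "ry": 0, "rz": -17, "hand": -1},
    {"x": 102, "y": -110, "z": -20, "rx": 0, "ry": 0, "rz": -26, "hand": -1},
    {"x": 144, "y": -155, "z": -20, "rx": 0, "ry": 0, "rz": -35, "hand": -1},
    {"x": 186, "y": -200, "z": -20, "rx": 0, "ry": 0, "rz": -44, "hand": -1},
    {"x": 228, "y": -245, "z": -20, "rx": 0, "ry": 0, "rz": -53, "hand": -1},
    {"x": 270, "y": -290, "z": -20, "rx": 0, "ry": 0, "rz": -62, "hand": -1},
    {"x": 312, "y": -335, "z": -20, "rx": 0, "ry": 0, "rz": -70, "hand": -1},
    {"x": 354, "y": -381, "z": -20, "rx": 0, "ry": 0, "rz": -75, "hand": -1},
    {"x": 390, "y": -420, "z": -20, "rx": 0, "ry": 0, "rz": -75, "hand": -1},
  ],
)

```text
clock: 2.25
tcp_pos: [0.4176, -0.0463, 0.2517]
orientation: [0.001, 0.706, 0.708, 0.0]
wrist_force: [0.7, -0.6, -0.7]
finger_gap: 0.0856
```

Call:
arm_command(
  motion=[
    {"x": 0, "y": 0, "z": 0, "rx": 0, "ry": 0, "rz": 0, "hand": -1},
  ],
)

```text
clock: 2.38
tcp_pos: [0.4178, -0.0453, 0.2514]
orientation: [0.0, 0.704, 0.71, 0.0]
wrist_force: [-0.4, 0.1, -0.4]
finger_gap: 0.0852
```

Call:
arm_command(
  motion=[
    {"x": 39, "y": 20, "z": 10, "rx": 0, "ry": 0, "rz": 0, "hand": -1},
    {"x": 39, "y": 20, "z": 60, "rx": 0, "ry": 0, "rz": 0, "hand": -1},
    {"x": 39, "y": 20, "z": 120, "rx": 0, "ry": 0, "rz": 0, "hand": -1},
    {"x": 39, "y": 20, "z": 150, "rx": 0, "ry": 0, "rz": 0, "hand": -1},
    {"x": 39, "y": 20, "z": 150, "rx": 0, "ry": 0, "rz": 0, "hand": -1},
  ],
)

```text
clock: 3.0
tcp_pos: [0.4344, -0.0099, 0.0994]
orientation: [-0.002, 0.707, 0.707, -0.002]
wrist_force: [0.3, -0.2, 1.4]
finger_gap: 0.0852
```

```bash
python3 - <<'E'
from h import *
s=get_state();print(s['tcp_pos'],s['orientation'],s['joint_pos'])
a=shot('scene','s1.png');b=shot('top','t1.png')
i=a['image'][120:300,200:440,::-1];cv2.imwrite('pics/s1c.png',cv2.resize(i,None,fx=3,fy=3))
t=s['tcp_pos']
for k,p in(('s',a),('t',b)):
    P=near(cloud(p),t,.075,t[2]+.0,t[2]+.04)
    for z in np.arange(t[2],t[2]+.04,.006):
        Q=P[abs(P[:,2]-z)<.003]
        if len(Q): print(k,round(z,3),len(Q),np.round(Q.min(0)-t,4),np.round(Q.max(0)-t,4))
E
```

```text
[ 0.43441605 -0.00988382  0.09936454] [-0.00212212  0.70727902  0.70692948 -0.00161002] [-2.07646160e-01  1.38530255e-01 -5.20146664e-01  9.17433480e-01
 -3.78122959e-04  1.36364549e+00]
s 0.117 10 [-0.0448 -0.0112  0.0158] [0.0502 0.0102 0.0203]
s 0.123 26 [-0.0521 -0.0112  0.0215] [0.0542 0.0113 0.0268]
s 0.129 27 [-0.0462 -0.0103  0.027 ] [0.0552 0.011  0.0329]
s 0.135 27 [-0.0455 -0.01    0.0331] [0.0568 0.0108 0.0387]
```

View pics/s1c.png

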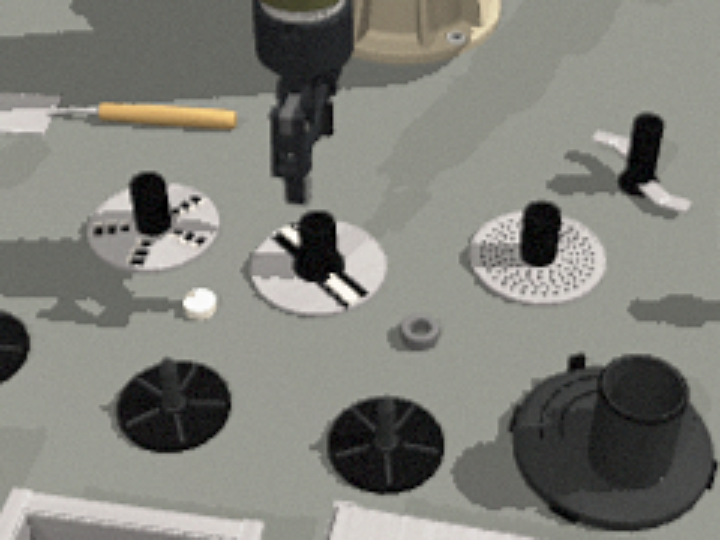

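Call:
arm_command(
  motion=[
    {"x": 0, "y": 0, "z": 0, "rx": 0, "ry": 0, "rz": 0, "hand": -1},
    {"x": 0, "y": 0, "z": 0, "rx": 0, "ry": 0, "rz": 0, "hand": -1},
  ],
)

```text
clock: 3.35
tcp_pos: [0.438, -0.0098, 0.1027]
orientation: [0.001, 0.707, 0.707, 0.001]
wrist_force: [0.2, -0.3, 0.2]
finger_gap: 0.0855
```

```bash
python3 - <<'E'
from h import *
for i in range(6):
    s=get_state();print(s['clock'],np.round(s['tcp_pos'],4),np.round(s['orientation'],4),np.round(s['joint_pos'],4),np.abs(s['qvel']).max()); viewer.read_camera('top')
E
```

```text
3.35 [ 0.438  -0.0098  0.1027] [1.200e-03 7.068e-01 7.074e-01 7.000e-04] [-2.0590e-01  1.3510e-01 -5.1500e-01  9.1780e-01 -1.0000e-04  1.3641e+00] 0.008394420278897982
3.4 [ 0.4377 -0.0097  0.1024] [1.000e-03 7.068e-01 7.074e-01 6.000e-04] [-2.0570e-01  1.3540e-01 -5.1550e-01  9.1770e-01 -1.0000e-04  1.3641e+00] 0.0073982698923642926
3.45 [ 0.4375 -0.0096  0.1021] [8.000e-04 7.068e-01 7.074e-01 4.000e-04] [-2.0570e-01  1.3560e-01 -5.1590e-01  9.1750e-01 -1.0000e-04  1.3642e+00] 0.00777309434927429
3.5 [ 0.4373 -0.0095  0.1019] [6.000e-04 7.067e-01 7.075e-01 3.000e-04] [-2.0550e-01  1.3590e-01 -5.1620e-01  9.1740e-01 -1.0000e-04  1.3642e+00] 0.007139218855627192
3.55 [ 0.4371 -0.0094  0.1017] [4.000e-04 7.067e-01 7.075e-01 2.000e-04] [-2.0550e-01  1.3600e-01 -5.1650e-01  9.1730e-01 -1.0000e-04  1.3642e+00] 0.006104087815493988
3.6 [ 0.437  -0.0094  0.1016] [3.000e-04 7.067e-01 7.075e-01 1.000e-04] [-2.0540e-01  1.3630e-01 -5.1670e-01  9.1730e-01 -1.0000e-04  1.3642e+00] 0.003707051985175221
```

Call:
arm_command(
  motion=[
    {"x": 4, "y": 0, "z": 20, "rx": 0, "ry": 0, "rz": 0, "hand": -1},
    {"x": 4, "y": 0, "z": 50, "rx": 0, "ry": 0, "rz": 0, "hand": -1},
    {"x": 4, "y": 0, "z": 70, "rx": 0, "ry": 0, "rz": 0, "hand": -1},
    {"x": 4, "y": 0, "z": 78, "rx": 0, "ry": 0, "rz": 0, "hand": -1},
    {"x": 4, "y": 0, "z": 78, "rx": 0, "ry": 0, "rz": 0, "hand": -1},
    {"x": 4, "y": 0, "z": 78, "rx": 0, "ry": 0, "rz": 0, "hand": -1},
  ],
)

```text
clock: 4.4
tcp_pos: [0.4376, -0.0055, 0.024]
orientation: [0.001, 0.707, 0.707, 0.0]
wrist_force: [0.3, -0.3, -0.2]
finger_gap: 0.0857
```

```bash
python3 - <<'E'
from h import *
s=get_state();print(s['tcp_pos'],s['orientation'],s['wrist_force'])
a=shot('scene','s2.png')
i=a['image'][140:260,240:400,::-1];cv2.imwrite('pics/s2c.png',cv2.resize(i,None,fx=4,fy=4))
t=s['tcp_pos']
P=near(cloud(a),t,.075,t[2]+.0,t[2]+.09)
for z in np.arange(t[2],t[2]+.06,.006):
        Q=P[abs(P[:,2]-z)<.003]
        if len(Q): print(round(z,3),len(Q),np.round(Q.min(0)-t,4),np.round(Q.max(0)-t,4))
E
```

```text
[ 0.43757129 -0.00554474  0.02399473] [5.82773433e-04 7.06743782e-01 7.07469270e-01 3.45035711e-04] [ 0.32286815 -0.31129904 -0.18205949]
0.024 2 [0.0015 0.0069 0.0002] [0.0119 0.0154 0.0027]
0.03 14 [-0.0011  0.0041  0.0031] [0.0122 0.0152 0.0088]
0.036 10 [-0.0142 -0.0009  0.0091] [0.0142 0.0153 0.0149]
0.042 26 [-0.0477 -0.0107  0.0151] [0.0485 0.0158 0.021 ]
0.048 30 [-0.0463 -0.0106  0.0214] [0.054  0.0154 0.0268]
0.054 33 [-0.0466 -0.0103  0.027 ] [0.0555 0.016  0.0328]
0.06 43 [-0.0458 -0.0104  0.0332] [0.0566 0.0158 0.0389]
0.066 16 [-0.044  -0.0061  0.0394] [0.0554 0.0106 0.0446]
0.072 11 [-0.0456 -0.0055  0.0452] [0.0562 0.0112 0.0498]
0.078 4 [-0.0506  0.0088  0.0515] [0.0499 0.0115 0.0561]
```

View pics/s2c.png

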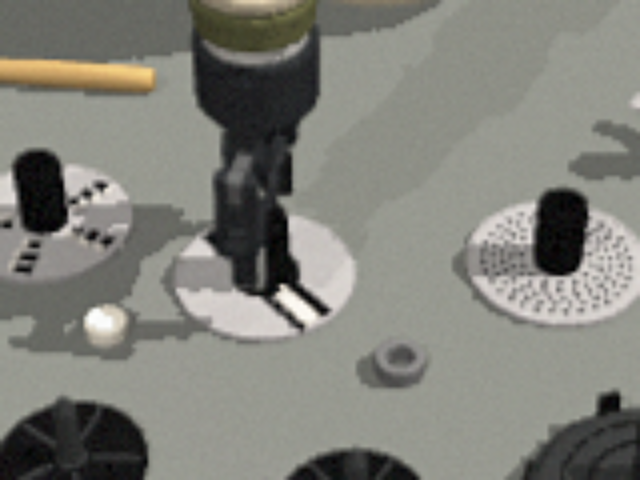

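Call:
arm_command(
  force=45,
  motion=[
    {"x": 0, "y": 0, "z": 0, "rx": 0, "ry": 0, "rz": 0, "hand": 1},
    {"x": 0, "y": 0, "z": 0, "rx": 0, "ry": 0, "rz": 0, "hand": 1},
    {"x": 0, "y": 0, "z": 0, "rx": 0, "ry": 0, "rz": 0, "hand": 1},
    {"x": 0, "y": 0, "z": 0, "rx": 0, "ry": 0, "rz": 0, "hand": 1},
    {"x": 0, "y": 0, "z": 0, "rx": 0, "ry": 0, "rz": 0, "hand": 1},
    {"x": 0, "y": 0, "z": 0, "rx": 0, "ry": 0, "rz": 0, "hand": 1},
  ],
)

```text
clock: 5.2
tcp_pos: [0.437, -0.0054, 0.0237]
orientation: [0.0, 0.707, 0.707, 0.0]
wrist_force: [-1.5, 0.1, 5.4]
finger_gap: 0.0304
```

```bash
python3 - <<'E'
from h import *
s=get_state();print(s['tcp_pos'],s['orientation'],s['wrist_force'],s['finger_gap'])
E
```

```text
[ 0.43704931 -0.00544404  0.0236607 ] [2.61759327e-04 7.06724137e-01 7.07489162e-01 1.06848925e-04] [-1.48174487  0.10691516  5.38739038] 0.030441465341192315
```

Call:
arm_command(
  motion=[
    {"x": 0, "y": 0, "z": -10, "rx": 0, "ry": 0, "rz": 0, "hand": 1},
    {"x": 0, "y": 0, "z": -30, "rx": 0, "ry": 0, "rz": 0, "hand": 1},
    {"x": 0, "y": 0, "z": -60, "rx": 0, "ry": 0, "rz": 0, "hand": 1},
    {"x": 0, "y": 0, "z": -90, "rx": 0, "ry": 0, "rz": 0, "hand": 1},
    {"x": 23, "y": 46, "z": -90, "rx": 0, "ry": 0, "rz": 0, "hand": 1},
    {"x": 46, "y": 93, "z": -90, "rx": 0, "ry": 0, "rz": 0, "hand": 1},
    {"x": 69, "y": 140, "z": -90, "rx": 0, "ry": 0, "rz": 0, "hand": 1},
    {"x": 86, "y": 175, "z": -90, "rx": 0, "ry": 0, "rz": 0, "hand": 1},
    {"x": 92, "y": 186, "z": -90, "rx": 0, "ry": 0, "rz": 0, "hand": 1},
    {"x": 92, "y": 186, "z": -90, "rx": 0, "ry": 0, "rz": 0, "hand": 1},
  ],
)

```text
clock: 6.45
tcp_pos: [0.6223, 0.087, 0.1127]
orientation: [-0.0, 0.707, 0.708, -0.001]
wrist_force: [-0.3, 0.2, -1.9]
finger_gap: 0.03
```

Call:
arm_command(
  motion=[
    {"x": 0, "y": 0, "z": 10, "rx": 0, "ry": 0, "rz": 0, "hand": 1},
    {"x": 0, "y": 0, "z": 20, "rx": 0, "ry": 0, "rz": 0, "hand": 1},
    {"x": 0, "y": 0, "z": 20, "rx": 0, "ry": 0, "rz": 0, "hand": 1},
    {"x": 0, "y": 0, "z": 20, "rx": 0, "ry": 0, "rz": 0, "hand": 1},
  ],
)

```text
clock: 6.95
tcp_pos: [0.6224, 0.0865, 0.0933]
orientation: [-0.0, 0.707, 0.707, -0.0]
wrist_force: [-0.7, 0.1, -2.6]
finger_gap: 0.0303
```

```bash
cat > look.py <<'E'
import sys
from h import *
# look.py tag x y w
s=get_state();print(s['clock'],np.round(s['tcp_pos'],4),np.round(s['orientation'],4),np.round(s['wrist_force'],2),round(s['finger_gap'],4), np.round(s['joint_pos'],2))
tag=sys.argv[1]
a=shot('scene');b=shot('top')
X=[float(v) for v in sys.argv[2:5]] if len(sys.argv)>4 else s['tcp_pos']
o=[]
for p in(a,b):
    u,v=proj(p,X).astype(int); u=min(max(u,65),575); v=min(max(v,65),335)
    o.append(cv2.resize(p['image'][v-65:v+65,u-65:u+65,::-1],(390,390),interpolation=cv2.INTER_CUBIC))
cv2.imwrite('pics/%s.png'%tag,np.hstack(o))
E
python3 look.py p1
```

```text
6.95 [0.6224 0.0865 0.0933] [-0.000e+00  7.068e-01  7.074e-01 -1.000e-04] [-0.66  0.13 -2.57] 0.0303 [ 0.01  0.48 -0.04  1.04 -0.    1.58]
```

View pics/p1.png

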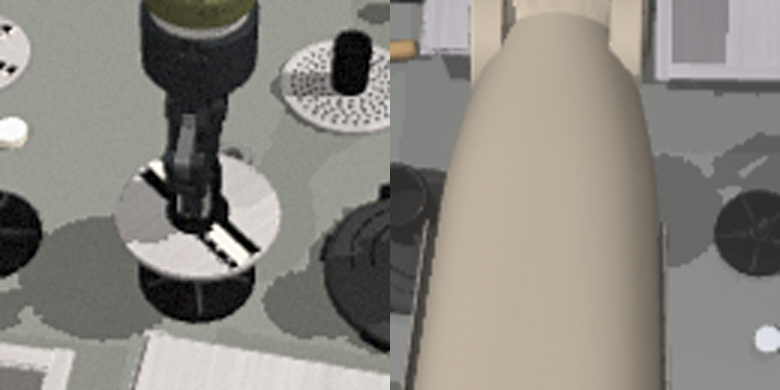

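```bash
cat > plate.py <<'E'
from h import *
def plate(p,xy,z):
    C=cloud(p); bright=p['image'].min(2)>110
    m=bright&(np.hypot(C[...,0]-xy[0],C[...,1]-xy[1])<.075)&(abs(C[...,2]-z)<.012)
    vv,uu=np.nonzero(m); zz=np.median(C[m][:,2])
    Q=np.array([at_z(p,(u,v),zz)[:2] for u,v in zip(uu,vv)])
    # plane tilt
    A=np.c_[C[m][:,:2]-xy,np.ones(m.sum())]; k=np.linalg.lstsq(A,C[m][:,2],rcond=None)[0]
    h=cv2.convexHull(Q.astype(np.float32))[:,0]
    c,e=cfit(h,.060); cc,r=cv2.minEnclosingCircle(h)
    return dict(z=round(float(zz),4),bb=np.round((Q.min(0)+Q.max(0))/2,4),ext=np.round(np.ptp(Q,axis=0),3),fit=np.round(c,4),mec=np.round(cc,4),r=round(r,4),tilt=np.round(k[:2],3))
if __name__=='__main__':
    import sys
    s=get_state();t=s['tcp_pos']; a=shot('scene'); print(t,plate(a,t[:2],t[2]-.0237+.005))
E
python3 plate.py
```

```text
[0.62292534 0.08663065 0.0937002 ] {'z': 0.0775, 'bb': array([0.6227, 0.0866]), 'ext': array([0.122, 0.119]), 'fit': array([0.6226, 0.0869]), 'mec': array([0.6227, 0.0868]), 'r': 0.0618, 'tilt': array([-0.002, -0.002])}
```

Call:
arm_command(
  motion=[
    {"x": 0, "y": 1, "z": 8, "rx": 0, "ry": 0, "rz": 0, "hand": 1},
    {"x": 0, "y": 1, "z": 18, "rx": 0, "ry": 0, "rz": 0, "hand": 1},
    {"x": 0, "y": 1, "z": 28, "rx": 0, "ry": 0, "rz": 0, "hand": 1},
    {"x": 0, "y": 1, "z": 38, "rx": 0, "ry": 0, "rz": 0, "hand": 1},
    {"x": 0, "y": 1, "z": 48, "rx": 0, "ry": 0, "rz": 0, "hand": 1},
    {"x": 0, "y": 1, "z": 56, "rx": 0, "ry": 0, "rz": 0, "hand": 1},
    {"x": 0, "y": 1, "z": 60, "rx": 0, "ry": 0, "rz": 0, "hand": 1},
    {"x": 0, "y": 1, "z": 62, "rx": 0, "ry": 0, "rz": 0, "hand": 1},
    {"x": 0, "y": 1, "z": 62, "rx": 0, "ry": 0, "rz": 0, "hand": 1},
  ],
)

```text
clock: 8.22
tcp_pos: [0.624, 0.0868, 0.0317]
orientation: [0.0, 0.707, 0.707, 0.0]
wrist_force: [-1.1, -0.6, -0.3]
finger_gap: 0.0304
```

```bash
python3 look.py p2; python3 plate.py
```

```text
8.225 [0.624  0.0868 0.0317] [3.000e-04 7.068e-01 7.075e-01 3.000e-04] [-1.13 -0.61 -0.29] 0.0304 [ 0.01  0.54 -0.12  0.91 -0.    1.58]
[0.62404808 0.08682476 0.03174002] {'z': 0.0151, 'bb': array([0.6298, 0.0865]), 'ext': array([0.138, 0.144]), 'fit': array([0.6283, 0.0785]), 'mec': array([0.6323, 0.0886]), 'r': 0.0745, 'tilt': array([-0.012, -0.028])}
```

View pics/p2.png

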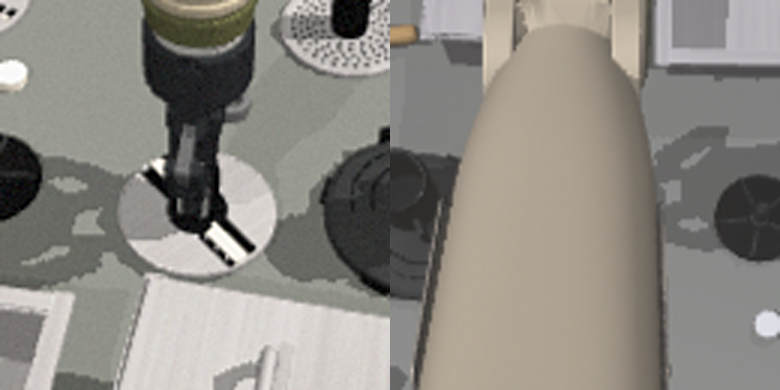

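Call:
arm_command(
  motion=[
    {"x": 0, "y": 0, "z": 0, "rx": 0, "ry": 0, "rz": 0, "hand": -0.2},
    {"x": 0, "y": 0, "z": 0, "rx": 0, "ry": 0, "rz": 0, "hand": -1},
    {"x": 0, "y": 0, "z": 0, "rx": 0, "ry": 0, "rz": 0, "hand": -1},
    {"x": 0, "y": 0, "z": 0, "rx": 0, "ry": 0, "rz": 0, "hand": -1},
    {"x": 0, "y": 0, "z": 0, "rx": 0, "ry": 0, "rz": 0, "hand": -1},
    {"x": 0, "y": 0, "z": -40, "rx": 0, "ry": 0, "rz": 0, "hand": -1},
    {"x": 0, "y": 0, "z": -90, "rx": 0, "ry": 0, "rz": 0, "hand": -1},
    {"x": -32, "y": -26, "z": -90, "rx": 0, "ry": 0, "rz": 0, "hand": -1},
    {"x": -72, "y": -60, "z": -90, "rx": 0, "ry": 0, "rz": 0, "hand": -1},
  ],
)

```text
clock: 9.5
tcp_pos: [0.5645, 0.0144, 0.1223]
orientation: [0.001, 0.706, 0.708, 0.001]
wrist_force: [-0.3, -1.9, 0.7]
finger_gap: 0.0851
```

Call:
arm_command(
  motion=[
    {"x": -40, "y": -34, "z": 0, "rx": 0, "ry": 0, "rz": 0, "hand": -1},
    {"x": -80, "y": -68, "z": 0, "rx": 0, "ry": 0, "rz": 0, "hand": -1},
    {"x": -120, "y": -102, "z": 0, "rx": 0, "ry": 0, "rz": 0, "hand": -1},
    {"x": -160, "y": -135, "z": 0, "rx": 0, "ry": 0, "rz": 0, "hand": -1},
    {"x": -180, "y": -152, "z": 10, "rx": 0, "ry": 0, "rz": 0, "hand": -1},
    {"x": -180, "y": -152, "z": 20, "rx": 0, "ry": 0, "rz": 0, "hand": -1},
    {"x": -180, "y": -152, "z": 20, "rx": 0, "ry": 0, "rz": 0, "hand": -1},
    {"x": -180, "y": -152, "z": 20, "rx": 0, "ry": 0, "rz": 0, "hand": -1},
  ],
)

```text
clock: 10.5
tcp_pos: [0.4127, -0.1648, 0.1014]
orientation: [0.0, 0.706, 0.708, 0.0]
wrist_force: [0.0, 0.5, -0.2]
finger_gap: 0.0852
```

```bash
python3 look.py p3 .62 .08 .03; python3 - <<'E'
from plate import *
a=shot('scene');b=shot('top')
for p in(a,b):
    print(plate(p,(.623,.0867),.013)); print(plate(p,(.4115,-.165),.005)); print(plate(p,(.391,.183),.005))
E
```

```text
10.5 [ 0.4127 -0.1648  0.1014] [0.000e+00 7.062e-01 7.080e-01 1.000e-04] [ 0.04  0.55 -0.21] 0.0852 [-0.56  0.15 -0.5   0.92  0.    1.01]
{'z': 0.0151, 'bb': array([0.6276, 0.0867]), 'ext': array([0.138, 0.144]), 'fit': array([0.6296, 0.0828]), 'mec': array([0.6318, 0.088 ]), 'r': 0.0747, 'tilt': array([-0.001, -0.019])}
{'z': 0.007, 'bb': array([ 0.4148, -0.164 ]), 'ext': array([0.15 , 0.147]), 'fit': array([ 0.4239, -0.1717]), 'mec': array([ 0.4149, -0.1631]), 'r': 0.0764, 'tilt': array([-0.009, -0.008])}
{'z': 0.0064, 'bb': array([0.3958, 0.1828]), 'ext': array([0.147, 0.147]), 'fit': array([0.4051, 0.1775]), 'mec': array([0.3944, 0.183 ]), 'r': 0.0761, 'tilt': array([-0.011, -0.001])}
{'z': 0.0123, 'bb': array([0.6204, 0.0855]), 'ext': array([0.147, 0.139]), 'fit': array([0.6094, 0.0845]), 'mec': array([0.6203, 0.087 ]), 'r': 0.0746, 'tilt': array([ 0.012, -0.012])}
{'z': 0.0037, 'bb': array([ 0.4132, -0.1362]), 'ext': array([0.145, 0.091]), 'fit': array([ 0.4166, -0.1476]), 'mec': array([ 0.4123, -0.1591]), 'r': 0.0742, 'tilt': array([-0.009, -0.052])}
{'z': 0.0036, 'bb': array([0.391 , 0.1828]), 'ext': array([0.146, 0.149]), 'fit': array([0.3918, 0.1738]), 'mec': array([0.3909, 0.1828]), 'r': 0.0751, 'tilt': array([-0.001, -0.001])}
```

View pics/p3.png

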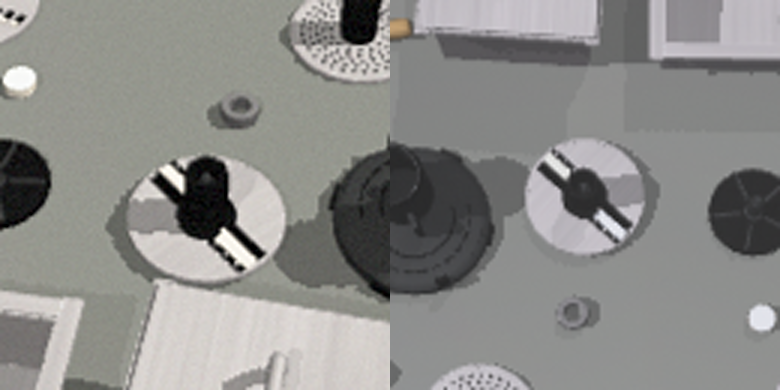

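The slicing disc is seated flat on the holder next to the lid. Next is the coarse disc.

Call:
arm_command(
  motion=[
    {"x": 0, "y": -1, "z": 20, "rx": 0, "ry": 0, "rz": 0, "hand": -1},
    {"x": 0, "y": -1, "z": 50, "rx": 0, "ry": 0, "rz": 0, "hand": -1},
    {"x": 0, "y": -1, "z": 70, "rx": 0, "ry": 0, "rz": 0, "hand": -1},
    {"x": 0, "y": -1, "z": 78, "rx": 0, "ry": 0, "rz": 0, "hand": -1},
    {"x": 0, "y": -1, "z": 78, "rx": 0, "ry": 0, "rz": 0, "hand": 1},
    {"x": 0, "y": -1, "z": 78, "rx": 0, "ry": 0, "rz": 0, "hand": 1},
    {"x": 0, "y": -1, "z": 78, "rx": 0, "ry": 0, "rz": 0, "hand": 1},
    {"x": 0, "y": -1, "z": 78, "rx": 0, "ry": 0, "rz": 0, "hand": 1},
    {"x": 0, "y": -1, "z": 78, "rx": 0, "ry": 0, "rz": 0, "hand": 1},
    {"x": 0, "y": -1, "z": 78, "rx": 0, "ry": 0, "rz": 0, "hand": 1},
  ],
)

```text
clock: 11.95
tcp_pos: [0.4117, -0.1659, 0.0243]
orientation: [0.001, 0.707, 0.708, 0.0]
wrist_force: [-0.4, 0.1, 5.9]
finger_gap: 0.0308
```

Call:
arm_command(
  motion=[
    {"x": 0, "y": 0, "z": 0, "rx": 0, "ry": 0, "rz": 0, "hand": 1},
  ],
)

```text
clock: 12.08
tcp_pos: [0.4118, -0.1659, 0.0243]
orientation: [0.001, 0.707, 0.708, 0.0]
wrist_force: [-1.1, 1.5, 6.2]
finger_gap: 0.0308
```

Call:
arm_command(
  motion=[
    {"x": 0, "y": 0, "z": -10, "rx": 0, "ry": 0, "rz": 0, "hand": 1},
    {"x": 0, "y": 0, "z": -40, "rx": 0, "ry": 0, "rz": 0, "hand": 1},
    {"x": 0, "y": 0, "z": -70, "rx": 0, "ry": 0, "rz": 0, "hand": 1},
    {"x": 10, "y": 25, "z": -75, "rx": 0, "ry": 0, "rz": 0, "hand": 1},
    {"x": 28, "y": 72, "z": -75, "rx": 0, "ry": 0, "rz": 0, "hand": 1},
    {"x": 46, "y": 119, "z": -75, "rx": 0, "ry": 0, "rz": 0, "hand": 1},
    {"x": 64, "y": 166, "z": -75, "rx": 0, "ry": 0, "rz": 0, "hand": 1},
    {"x": 78, "y": 198, "z": -75, "rx": 0, "ry": 0, "rz": 0, "hand": 1},
    {"x": 80, "y": 204, "z": -72, "rx": 0, "ry": 0, "rz": 0, "hand": 1},
    {"x": 80, "y": 204, "z": -70, "rx": 0, "ry": 0, "rz": 0, "hand": 1},
  ],
)

```text
clock: 13.32
tcp_pos: [0.6143, -0.085, 0.0928]
orientation: [-0.001, 0.707, 0.708, -0.001]
wrist_force: [-0.0, 0.2, -2.2]
finger_gap: 0.0308
```

Call:
arm_command(
  motion=[
    {"x": 0, "y": 0, "z": 0, "rx": 0, "ry": 0, "rz": 0, "hand": 1},
    {"x": 0, "y": 0, "z": 0, "rx": 0, "ry": 0, "rz": 0, "hand": 1},
    {"x": 0, "y": 0, "z": 0, "rx": 0, "ry": 0, "rz": 0, "hand": 1},
  ],
)

```text
clock: 13.7
tcp_pos: [0.6145, -0.0857, 0.0937]
orientation: [0.0, 0.707, 0.707, 0.0]
wrist_force: [0.0, -0.3, -0.4]
finger_gap: 0.031
```

```bash
python3 look.py p4; python3 plate.py
```

```text
13.7 [ 0.6145 -0.0857  0.0937] [2.000e-04 7.070e-01 7.072e-01 0.000e+00] [ 0.02 -0.29 -0.41] 0.031 [-0.27  0.47 -0.07  1.03 -0.    1.3 ]
[ 0.61474843 -0.08551016  0.09359384] {'z': 0.077, 'bb': array([ 0.6143, -0.0849]), 'ext': array([0.123, 0.121]), 'fit': array([ 0.6148, -0.0848]), 'mec': array([ 0.6145, -0.0841]), 'r': 0.0618, 'tilt': array([-0.006, -0.001])}
```

View pics/p4.png

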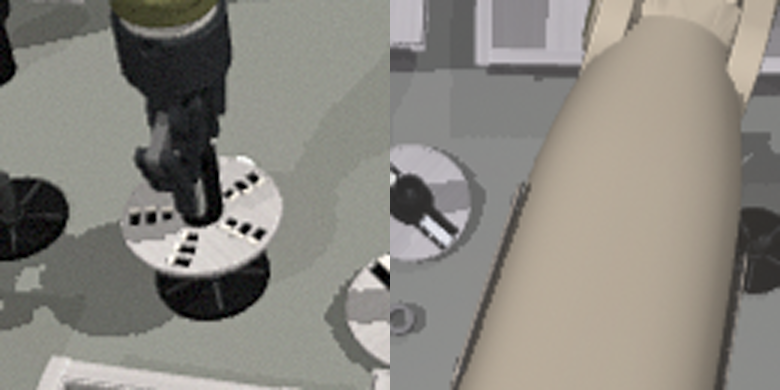

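Call:
arm_command(
  motion=[
    {"x": 0, "y": 1, "z": 8, "rx": 0, "ry": 0, "rz": 0, "hand": 1},
    {"x": 0, "y": 1, "z": 18, "rx": 0, "ry": 0, "rz": 0, "hand": 1},
    {"x": 0, "y": 1, "z": 28, "rx": 0, "ry": 0, "rz": 0, "hand": 1},
    {"x": 0, "y": 1, "z": 38, "rx": 0, "ry": 0, "rz": 0, "hand": 1},
    {"x": 0, "y": 1, "z": 48, "rx": 0, "ry": 0, "rz": 0, "hand": 1},
    {"x": 0, "y": 1, "z": 56, "rx": 0, "ry": 0, "rz": 0, "hand": 1},
    {"x": 0, "y": 1, "z": 60, "rx": 0, "ry": 0, "rz": 0, "hand": 1},
    {"x": 0, "y": 1, "z": 61, "rx": 0, "ry": 0, "rz": 0, "hand": 1},
    {"x": 0, "y": 1, "z": 61, "rx": 0, "ry": 0, "rz": 0, "hand": 1},
  ],
)

```text
clock: 14.98
tcp_pos: [0.6162, -0.0853, 0.0326]
orientation: [0.0, 0.707, 0.707, 0.0]
wrist_force: [0.7, -0.1, -0.8]
finger_gap: 0.031
```

Call:
arm_command(
  motion=[
    {"x": 0, "y": 0, "z": 0, "rx": 0, "ry": 0, "rz": 0, "hand": 1},
  ],
)

```text
clock: 15.1
tcp_pos: [0.6162, -0.0853, 0.0326]
orientation: [0.0, 0.707, 0.707, 0.0]
wrist_force: [0.4, -0.1, -1.6]
finger_gap: 0.0309
```

```bash
python3 look.py p5
```

```text
15.1 [ 0.6162 -0.0853  0.0326] [3.000e-04 7.068e-01 7.074e-01 1.000e-04] [ 0.43 -0.12 -1.62] 0.0309 [-0.27  0.52 -0.14  0.91 -0.    1.3 ]
```

View pics/p5.png

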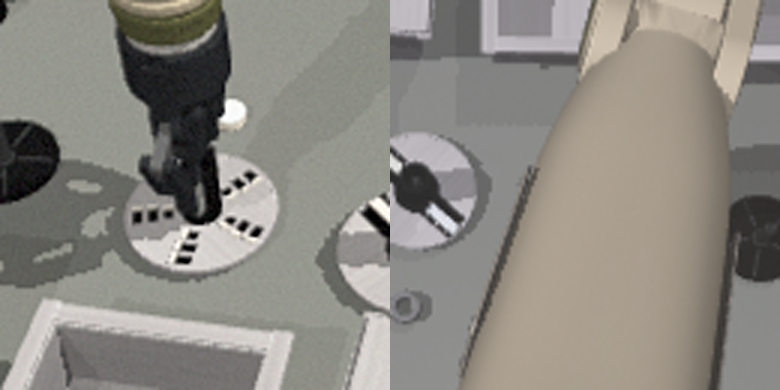

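Call:
arm_command(
  motion=[
    {"x": 0, "y": 0, "z": 0, "rx": 0, "ry": 0, "rz": 0, "hand": -0.2},
    {"x": 0, "y": 0, "z": 0, "rx": 0, "ry": 0, "rz": 0, "hand": -1},
    {"x": 0, "y": 0, "z": 0, "rx": 0, "ry": 0, "rz": 0, "hand": -1},
    {"x": 0, "y": 0, "z": 0, "rx": 0, "ry": 0, "rz": 0, "hand": -1},
    {"x": 0, "y": 0, "z": 0, "rx": 0, "ry": 0, "rz": 0, "hand": -1},
    {"x": 0, "y": 0, "z": -40, "rx": 0, "ry": 0, "rz": 0, "hand": -1},
    {"x": 0, "y": 0, "z": -90, "rx": 0, "ry": 0, "rz": 0, "hand": -1},
    {"x": 34, "y": -28, "z": -100, "rx": 0, "ry": 0, "rz": 0, "hand": -1},
    {"x": 69, "y": -58, "z": -100, "rx": 0, "ry": 0, "rz": 0, "hand": -1},
  ],
)

```text
clock: 16.32
tcp_pos: [0.5586, -0.0161, 0.1339]
orientation: [0.001, 0.707, 0.707, 0.001]
wrist_force: [0.2, 0.1, -0.2]
finger_gap: 0.0853
```

Call:
arm_command(
  motion=[
    {"x": 40, "y": -33, "z": 0, "rx": 0, "ry": 0, "rz": 0, "hand": -1},
    {"x": 80, "y": -67, "z": 0, "rx": 0, "ry": 0, "rz": 0, "hand": -1},
    {"x": 120, "y": -100, "z": 0, "rx": 0, "ry": 0, "rz": 0, "hand": -1},
    {"x": 160, "y": -134, "z": 0, "rx": 0, "ry": 0, "rz": 0, "hand": -1},
    {"x": 190, "y": -157, "z": 10, "rx": 0, "ry": 0, "rz": 0, "hand": -1},
    {"x": 200, "y": -167, "z": 30, "rx": 0, "ry": 0, "rz": 0, "hand": -1},
    {"x": 200, "y": -167, "z": 30, "rx": 0, "ry": 0, "rz": 0, "hand": -1},
    {"x": 200, "y": -167, "z": 30, "rx": 0, "ry": 0, "rz": 0, "hand": -1},
    {"x": 200, "y": -167, "z": 30, "rx": 0, "ry": 0, "rz": 0, "hand": -1},
  ],
)

```text
clock: 17.45
tcp_pos: [0.3919, 0.1832, 0.103]
orientation: [0.0, 0.707, 0.707, 0.001]
wrist_force: [0.9, -0.2, 0.1]
finger_gap: 0.0852
```

```bash
python3 look.py p6 .6155 -.085 .03
```

```text
17.45 [0.3919 0.1832 0.103 ] [5.000e-04 7.072e-01 7.070e-01 6.000e-04] [ 0.85 -0.22  0.15] 0.0852 [ 0.25  0.13 -0.53  0.92 -0.    1.82]
```

View pics/p6.png

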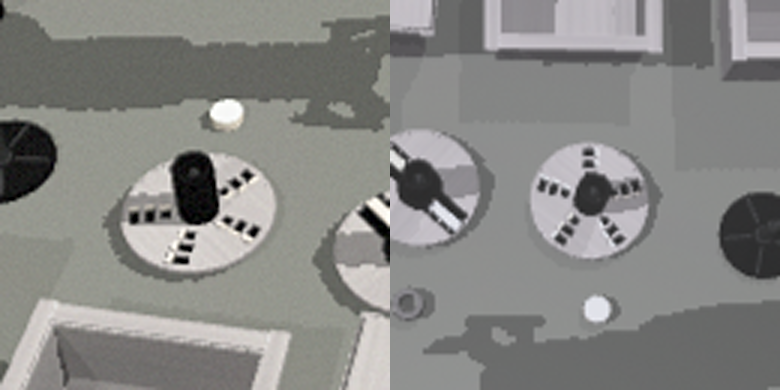

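Coarse disc placed. Next is the fine disc.

Call:
arm_command(
  motion=[
    {"x": 0, "y": 0, "z": 20, "rx": 0, "ry": 0, "rz": 0, "hand": -1},
    {"x": 0, "y": 0, "z": 50, "rx": 0, "ry": 0, "rz": 0, "hand": -1},
    {"x": 0, "y": 0, "z": 70, "rx": 0, "ry": 0, "rz": 0, "hand": -1},
    {"x": 0, "y": 0, "z": 79, "rx": 0, "ry": 0, "rz": 0, "hand": -1},
    {"x": 0, "y": 0, "z": 79, "rx": 0, "ry": 0, "rz": 0, "hand": 1},
    {"x": 0, "y": 0, "z": 79, "rx": 0, "ry": 0, "rz": 0, "hand": 1},
    {"x": 0, "y": 0, "z": 79, "rx": 0, "ry": 0, "rz": 0, "hand": 1},
    {"x": 0, "y": 0, "z": 79, "rx": 0, "ry": 0, "rz": 0, "hand": 1},
    {"x": 0, "y": 0, "z": 79, "rx": 0, "ry": 0, "rz": 0, "hand": 1},
    {"x": 0, "y": 0, "z": 79, "rx": 0, "ry": 0, "rz": 0, "hand": 1},
  ],
)

```text
clock: 18.8
tcp_pos: [0.3914, 0.1838, 0.0243]
orientation: [0.001, 0.707, 0.707, 0.001]
wrist_force: [-1.3, -0.0, 5.6]
finger_gap: 0.0309
```

Call:
arm_command(
  motion=[
    {"x": 0, "y": 0, "z": 0, "rx": 0, "ry": 0, "rz": 0, "hand": 1},
  ],
)

```text
clock: 18.92
tcp_pos: [0.3914, 0.1838, 0.0243]
orientation: [0.001, 0.707, 0.707, 0.001]
wrist_force: [0.2, -0.3, 5.6]
finger_gap: 0.0311
```

Call:
arm_command(
  motion=[
    {"x": 0, "y": 0, "z": -15, "rx": 0, "ry": 0, "rz": 0, "hand": 1},
    {"x": 0, "y": 0, "z": -50, "rx": 0, "ry": 0, "rz": 0, "hand": 1},
    {"x": -15, "y": 6, "z": -90, "rx": 0, "ry": 0, "rz": 0, "hand": 1},
    {"x": -45, "y": 19, "z": -90, "rx": 0, "ry": 0, "rz": 0, "hand": 1},
    {"x": -85, "y": 37, "z": -90, "rx": 0, "ry": 0, "rz": 0, "hand": 1},
    {"x": -130, "y": 57, "z": -90, "rx": 0, "ry": 0, "rz": 0, "hand": 1},
    {"x": -175, "y": 77, "z": -90, "rx": 0, "ry": 0, "rz": 0, "hand": 1},
    {"x": -220, "y": 96, "z": -90, "rx": 0, "ry": 0, "rz": 0, "hand": 1},
    {"x": -265, "y": 116, "z": -90, "rx": 0, "ry": 0, "rz": 0, "hand": 1},
    {"x": -310, "y": 136, "z": -90, "rx": 0, "ry": 0, "rz": 0, "hand": 1},
  ],
)

```text
clock: 20.18
tcp_pos: [0.5272, -0.1278, 0.1133]
orientation: [-0.0, 0.707, 0.707, 0.0]
wrist_force: [-0.0, -0.7, -1.9]
finger_gap: 0.0312
```

Call:
arm_command(
  motion=[
    {"x": -45, "y": 20, "z": 0, "rx": 0, "ry": 0, "rz": 0, "hand": 1},
    {"x": -85, "y": 37, "z": 0, "rx": 0, "ry": 0, "rz": 0, "hand": 1},
    {"x": -120, "y": 52, "z": 0, "rx": 0, "ry": 0, "rz": 0, "hand": 1},
    {"x": -138, "y": 60, "z": 10, "rx": 0, "ry": 0, "rz": 0, "hand": 1},
    {"x": -138, "y": 60, "z": 20, "rx": 0, "ry": 0, "rz": 0, "hand": 1},
    {"x": -138, "y": 60, "z": 20, "rx": 0, "ry": 0, "rz": 0, "hand": 1},
    {"x": -138, "y": 60, "z": 20, "rx": 0, "ry": 0, "rz": 0, "hand": 1},
    {"x": -138, "y": 60, "z": 20, "rx": 0, "ry": 0, "rz": 0, "hand": 1},
  ],
)

```text
clock: 21.18
tcp_pos: [0.5872, -0.2634, 0.0939]
orientation: [0.0, 0.706, 0.708, 0.0]
wrist_force: [0.3, -0.1, -2.1]
finger_gap: 0.0312
```

```bash
python3 look.py p7; python3 plate.py
```

```text
21.175 [ 0.5872 -0.2634  0.0939] [3.000e-04 7.064e-01 7.079e-01 1.000e-04] [ 0.29 -0.09 -2.08] 0.0312 [-0.55  0.51  0.    1.06  0.    1.02]
[ 0.58730585 -0.26380942  0.09395634] {'z': 0.0776, 'bb': array([ 0.5865, -0.2628]), 'ext': array([0.122, 0.123]), 'fit': array([ 0.5871, -0.2625]), 'mec': array([ 0.587 , -0.2624]), 'r': 0.0621, 'tilt': array([-0.002, -0.004])}
```

View pics/p7.png

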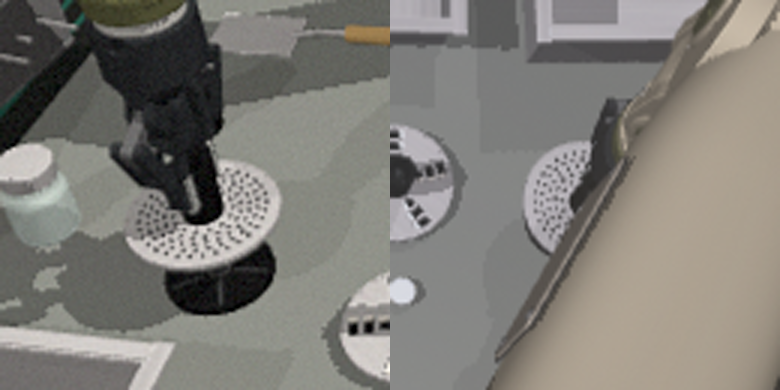

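Call:
arm_command(
  motion=[
    {"x": -1, "y": 0, "z": 8, "rx": 0, "ry": 0, "rz": 0, "hand": 1},
    {"x": -1, "y": 0, "z": 18, "rx": 0, "ry": 0, "rz": 0, "hand": 1},
    {"x": -1, "y": 0, "z": 28, "rx": 0, "ry": 0, "rz": 0, "hand": 1},
    {"x": -1, "y": 0, "z": 38, "rx": 0, "ry": 0, "rz": 0, "hand": 1},
    {"x": -1, "y": 0, "z": 48, "rx": 0, "ry": 0, "rz": 0, "hand": 1},
    {"x": -1, "y": 0, "z": 56, "rx": 0, "ry": 0, "rz": 0, "hand": 1},
    {"x": -1, "y": 0, "z": 60, "rx": 0, "ry": 0, "rz": 0, "hand": 1},
    {"x": -1, "y": 0, "z": 62, "rx": 0, "ry": 0, "rz": 0, "hand": 1},
    {"x": -1, "y": 0, "z": 62, "rx": 0, "ry": 0, "rz": 0, "hand": 1},
  ],
)

```text
clock: 22.45
tcp_pos: [0.5871, -0.2652, 0.0323]
orientation: [0.0, 0.707, 0.707, -0.0]
wrist_force: [-3.1, 1.3, 4.3]
finger_gap: 0.0311
```

Call:
arm_command(
  motion=[
    {"x": 0, "y": 0, "z": 0, "rx": 0, "ry": 0, "rz": 0, "hand": 1},
  ],
)

```text
clock: 22.58
tcp_pos: [0.5871, -0.2653, 0.0323]
orientation: [0.0, 0.707, 0.707, -0.0]
wrist_force: [-3.4, 1.6, 5.6]
finger_gap: 0.0307
```

```bash
python3 look.py p8
```

```text
22.575 [ 0.5871 -0.2653  0.0323] [ 3.000e-04  7.067e-01  7.075e-01 -0.000e+00] [-3.43  1.59  5.63] 0.0307 [-0.55  0.56 -0.07  0.93 -0.    1.02]
```

View pics/p8.png

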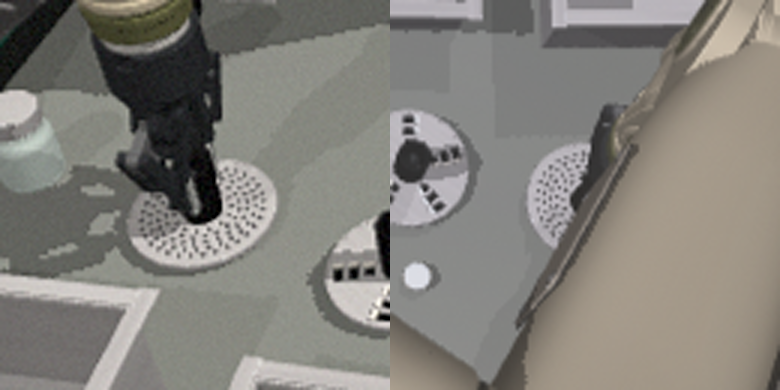

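Call:
arm_command(
  motion=[
    {"x": 0, "y": 0, "z": 0, "rx": 0, "ry": 0, "rz": 0, "hand": -0.2},
    {"x": 0, "y": 0, "z": 0, "rx": 0, "ry": 0, "rz": 0, "hand": -1},
    {"x": 0, "y": 0, "z": 0, "rx": 0, "ry": 0, "rz": 0, "hand": -1},
    {"x": 0, "y": 0, "z": 0, "rx": 0, "ry": 0, "rz": 0, "hand": -1},
    {"x": 0, "y": 0, "z": 0, "rx": 0, "ry": 0, "rz": 0, "hand": -1},
    {"x": 0, "y": 0, "z": -40, "rx": 0, "ry": 0, "rz": 0, "hand": -1},
    {"x": 0, "y": 0, "z": -90, "rx": 0, "ry": 0, "rz": 0, "hand": -1},
    {"x": 0, "y": 0, "z": -128, "rx": 0, "ry": 0, "rz": 0, "hand": -1},
    {"x": -24, "y": -43, "z": -128, "rx": 0, "ry": 0, "rz": 0, "hand": -1},
  ],
)

```text
clock: 23.8
tcp_pos: [0.548, -0.2901, 0.1636]
orientation: [0.005, 0.705, 0.709, 0.001]
wrist_force: [-0.5, -0.6, 0.2]
finger_gap: 0.0856
```

Call:
arm_command(
  motion=[
    {"x": -24, "y": -43, "z": 0, "rx": 0, "ry": 0, "rz": 0, "hand": -1},
    {"x": -48, "y": -86, "z": 0, "rx": 0, "ry": 0, "rz": 0, "hand": -1},
    {"x": -73, "y": -131, "z": 0, "rx": 0, "ry": 0, "rz": 0, "hand": -1},
    {"x": -73, "y": -131, "z": 0, "rx": 0, "ry": 0, "rz": 0, "hand": -1},
    {"x": -73, "y": -131, "z": 0, "rx": 0, "ry": 0, "rz": 0, "hand": -1},
    {"x": -73, "y": -131, "z": 0, "rx": 0, "ry": 0, "rz": 0, "hand": -1},
  ],
)

```text
clock: 24.55
tcp_pos: [0.4142, -0.3619, 0.1593]
orientation: [0.0, 0.706, 0.708, 0.0]
wrist_force: [-0.1, -0.0, 0.3]
finger_gap: 0.0852
```

```bash
python3 look.py p9 .6 -.26 .03; python3 look.py p10 .413 -.362 .12; python3 - <<'E'
from h import *
for k in('scene','top'):
    p=shot(k); C=cloud(p)
    for n,xy,z,r in (('large',(.413,-.363),.108,.024),('fl',(.413,-.363),.074,.032),('slic',(.623,.0863),.064,.016),('coa',(.6155,-.0845),.064,.016),('fin',(.587,-.2643),.064,.016)):
        P=near(C,xy,r+.01,z-.005,z+.008)
        if len(P): print(k,n,np.round((P.min(0)+P.max(0))/2,4),np.round(np.ptp(P,axis=0),3),len(P))
E
```

```text
24.55 [ 0.4142 -0.3619  0.1593] [1.000e-04 7.062e-01 7.080e-01 1.000e-04] [-0.15 -0.03  0.25] 0.0852 [-0.86  0.3  -0.16  1.12  0.    0.7 ]
24.65 [ 0.4142 -0.3618  0.1592] [-0.      0.7061  0.7081  0.    ] [ 0.32 -0.72 -0.15] 0.0855 [-0.86  0.3  -0.16  1.12  0.    0.7 ]
scene large [ 0.4115 -0.3623  0.1092] [0.049 0.048 0.012] 143
scene fl [ 0.4124 -0.3625  0.0776] [0.063 0.063 0.009] 128
scene slic [0.6236 0.0861 0.0643] [0.032 0.032 0.01 ] 117
scene coa [ 0.6144 -0.0846  0.0639] [0.033 0.03  0.01 ] 118
scene fin [ 0.5864 -0.2643  0.0643] [0.032 0.031 0.011] 116
top large [ 0.414  -0.3639  0.1086] [0.045 0.046 0.011] 109
top fl [ 0.4136 -0.3602  0.0753] [0.063 0.054 0.012] 152
top slic [0.6238 0.0848 0.0636] [0.031 0.029 0.009] 56
top coa [ 0.6161 -0.0875  0.064 ] [0.033 0.03  0.009] 57
top fin [ 0.5865 -0.2666  0.0636] [0.031 0.031 0.009] 53
```

View pics/p9.png

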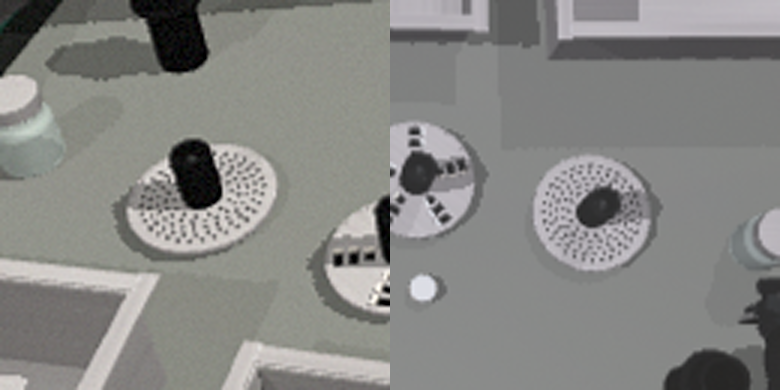

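View pics/p10.png

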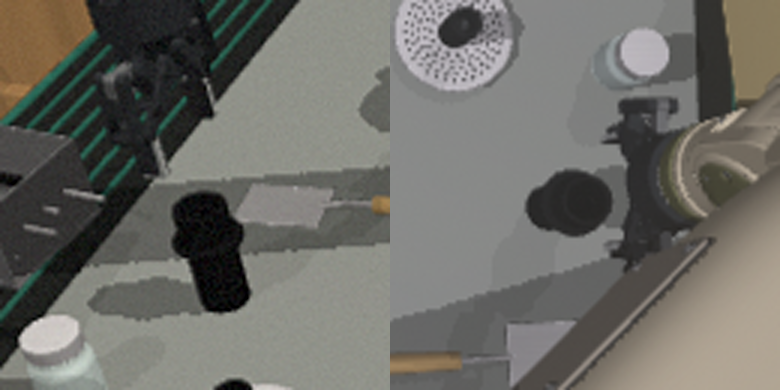

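Call:
arm_command(
  motion=[
    {"x": -1, "y": -1, "z": 20, "rx": 0, "ry": 0, "rz": 0, "hand": -1},
    {"x": -1, "y": -1, "z": 50, "rx": 0, "ry": 0, "rz": 0, "hand": -1},
    {"x": -1, "y": -1, "z": 75, "rx": 0, "ry": 0, "rz": 0, "hand": -1},
    {"x": -1, "y": -1, "z": 83, "rx": 0, "ry": 0, "rz": 0, "hand": -1},
    {"x": -1, "y": -1, "z": 83, "rx": 0, "ry": 0, "rz": 0, "hand": 1},
    {"x": -1, "y": -1, "z": 83, "rx": 0, "ry": 0, "rz": 0, "hand": 1},
    {"x": -1, "y": -1, "z": 83, "rx": 0, "ry": 0, "rz": 0, "hand": 1},
    {"x": -1, "y": -1, "z": 83, "rx": 0, "ry": 0, "rz": 0, "hand": 1},
    {"x": -1, "y": -1, "z": 83, "rx": 0, "ry": 0, "rz": 0, "hand": 1},
  ],
)

```text
clock: 25.98
tcp_pos: [0.413, -0.3644, 0.0778]
orientation: [0.002, 0.707, 0.707, -0.0]
wrist_force: [-0.1, -0.0, 6.0]
finger_gap: 0.0468
```

```bash
python3 look.py p11
```

```text
25.975 [ 0.413  -0.3644  0.0778] [ 1.600e-03  7.068e-01  7.074e-01 -2.000e-04] [-0.06 -0.01  5.98] 0.0468 [-0.87  0.36 -0.28  0.93 -0.    0.7 ]
```

View pics/p11.png

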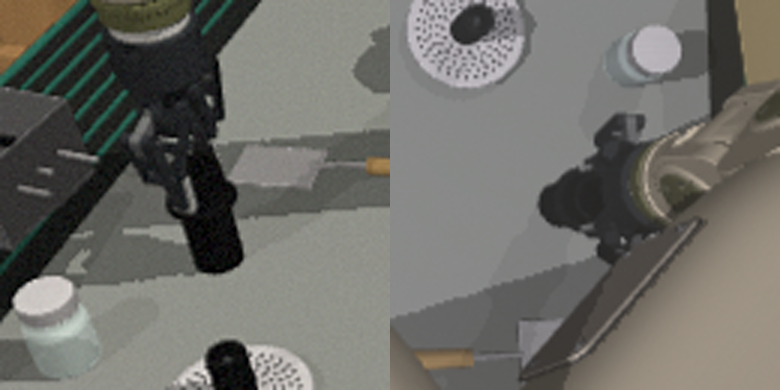

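Call:
arm_command(
  motion=[
    {"x": 0, "y": 0, "z": -15, "rx": 0, "ry": 0, "rz": 0, "hand": 1},
    {"x": 0, "y": 0, "z": -50, "rx": 0, "ry": 0, "rz": 0, "hand": 1},
    {"x": 0, "y": 0, "z": -95, "rx": 0, "ry": 0, "rz": 0, "hand": 1},
    {"x": 20, "y": 7, "z": -130, "rx": 0, "ry": 0, "rz": 0, "hand": 1},
    {"x": 55, "y": 18, "z": -130, "rx": 0, "ry": 0, "rz": 0, "hand": 1},
    {"x": 100, "y": 33, "z": -130, "rx": 0, "ry": 0, "rz": 0, "hand": 1},
    {"x": 150, "y": 49, "z": -130, "rx": 0, "ry": 0, "rz": 0, "hand": 1},
    {"x": 200, "y": 65, "z": -130, "rx": 0, "ry": 0, "rz": 0, "hand": 1},
    {"x": 250, "y": 81, "z": -130, "rx": 0, "ry": 0, "rz": 0, "hand": 1},
    {"x": 300, "y": 97, "z": -130, "rx": 0, "ry": 0, "rz": 0, "hand": 1},
  ],
)

```text
clock: 27.32
tcp_pos: [0.5089, -0.0616, 0.207]
orientation: [0.0, 0.707, 0.707, -0.0]
wrist_force: [0.2, 0.1, -1.3]
finger_gap: 0.047
```

Call:
arm_command(
  motion=[
    {"x": 50, "y": 16, "z": 0, "rx": 0, "ry": 0, "rz": 0, "hand": 1},
    {"x": 100, "y": 32, "z": 0, "rx": 0, "ry": 0, "rz": 0, "hand": 1},
    {"x": 150, "y": 48, "z": 0, "rx": 0, "ry": 0, "rz": 0, "hand": 1},
    {"x": 200, "y": 64, "z": 0, "rx": 0, "ry": 0, "rz": 0, "hand": 1},
    {"x": 250, "y": 81, "z": 0, "rx": 0, "ry": 0, "rz": 0, "hand": 1},
    {"x": 295, "y": 95, "z": 0, "rx": 0, "ry": 0, "rz": 0, "hand": 1},
    {"x": 322, "y": 104, "z": 0, "rx": 0, "ry": 0, "rz": 0, "hand": 1},
    {"x": 329, "y": 107, "z": 0, "rx": 0, "ry": 0, "rz": 0, "hand": 1},
    {"x": 329, "y": 107, "z": 0, "rx": 0, "ry": 0, "rz": 0, "hand": 1},
    {"x": 329, "y": 107, "z": 0, "rx": 0, "ry": 0, "rz": 0, "hand": 1},
  ],
)

```text
clock: 28.58
tcp_pos: [0.6153, 0.2646, 0.2065]
orientation: [0.0, 0.707, 0.707, -0.0]
wrist_force: [-0.2, -0.8, -1.2]
finger_gap: 0.0469
```

Call:
arm_command(
  motion=[
    {"x": 0, "y": 0, "z": 0, "rx": 0, "ry": 0, "rz": 0, "hand": 1},
    {"x": 0, "y": 0, "z": 0, "rx": 0, "ry": 0, "rz": 0, "hand": 1},
  ],
)

```text
clock: 28.82
tcp_pos: [0.6156, 0.265, 0.2066]
orientation: [0.0, 0.707, 0.707, 0.0]
wrist_force: [0.2, 0.3, -1.7]
finger_gap: 0.0468
```

```bash
python3 look.py p12 .617 .267 .12; python3 - <<'E'
from h import *
p=shot('scene'); C=cloud(p); t=get_state()['tcp_pos']
P=near(C,(.617,.267),.045,.095,.3)
P=P[P[:,2]<.215]
for z in np.arange(.097,.215,.008):
    Q=P[abs(P[:,2]-z)<.004]
    if len(Q): print(round(z,3),len(Q),np.round(Q.min(0),4),np.round(Q.max(0),4),'mid y',round((Q[:,1].min()+Q[:,1].max())/2,4))
E
```

```text
28.825 [0.6156 0.265  0.2066] [1.000e-04 7.071e-01 7.071e-01 0.000e+00] [ 0.18  0.26 -1.75] 0.0468 [ 0.29  0.51  0.28  1.34 -0.    1.86]
0.097 74 [0.5947 0.2363 0.0952] [0.6475 0.2965 0.101 ] mid y 0.2664
0.105 97 [0.5949 0.2363 0.101 ] [0.6476 0.2982 0.1056] mid y 0.2672
0.129 11 [0.6199 0.2451 0.1311] [0.6367 0.2831 0.1329] mid y 0.2641
0.137 59 [0.6174 0.2439 0.1331] [0.6385 0.2882 0.1408] mid y 0.2661
0.145 67 [0.6117 0.2434 0.141 ] [0.6384 0.2876 0.1487] mid y 0.2655
0.153 63 [0.6161 0.2438 0.1491] [0.6392 0.2878 0.1569] mid y 0.2658
0.161 68 [0.6131 0.2434 0.157 ] [0.6384 0.2879 0.1649] mid y 0.2656
0.169 70 [0.615  0.2437 0.1653] [0.6389 0.287  0.173 ] mid y 0.2654
0.177 65 [0.6136 0.2435 0.173 ] [0.6389 0.288  0.181 ] mid y 0.2658
0.185 66 [0.6197 0.244  0.181 ] [0.6393 0.2866 0.1889] mid y 0.2653
0.193 21 [0.6285 0.2476 0.1891] [0.6378 0.2779 0.1934] mid y 0.2628
0.201 74 [0.5934 0.2357 0.2004] [0.6467 0.2965 0.205 ] mid y 0.2661
0.209 181 [0.5973 0.2354 0.205 ] [0.6459 0.2963 0.2129] mid y 0.2658
```

View pics/p12.png

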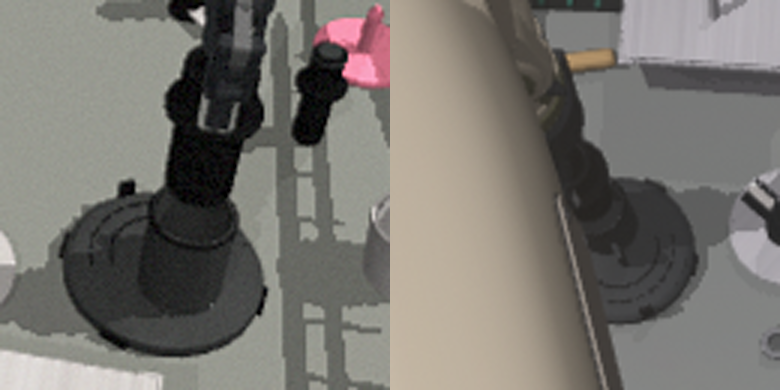

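Call:
arm_command(
  motion=[
    {"x": 1, "y": 0, "z": 10, "rx": 0, "ry": 0, "rz": 0, "hand": 1},
    {"x": 1, "y": 0, "z": 20, "rx": 0, "ry": 0, "rz": 0, "hand": 1},
    {"x": 1, "y": 0, "z": 30, "rx": 0, "ry": 0, "rz": 0, "hand": 1},
    {"x": 1, "y": 0, "z": 40, "rx": 0, "ry": 0, "rz": 0, "hand": 1},
    {"x": 1, "y": 0, "z": 50, "rx": 0, "ry": 0, "rz": 0, "hand": 1},
    {"x": 1, "y": 0, "z": 60, "rx": 0, "ry": 0, "rz": 0, "hand": 1},
    {"x": 1, "y": 0, "z": 60, "rx": 0, "ry": 0, "rz": 0, "hand": 1},
  ],
)

```text
clock: 29.85
tcp_pos: [0.6149, 0.2666, 0.145]
orientation: [-0.0, 0.707, 0.707, -0.001]
wrist_force: [-0.6, -0.3, -0.9]
finger_gap: 0.0469
```

Call:
arm_command(
  motion=[
    {"x": 0, "y": 0, "z": 10, "rx": 0, "ry": 0, "rz": 0, "hand": 1},
    {"x": 0, "y": 0, "z": 20, "rx": 0, "ry": 0, "rz": 0, "hand": 1},
    {"x": 0, "y": 0, "z": 30, "rx": 0, "ry": 0, "rz": 0, "hand": 1},
    {"x": 0, "y": 0, "z": 36, "rx": 0, "ry": 0, "rz": 0, "hand": 1},
    {"x": 0, "y": 0, "z": 38, "rx": 0, "ry": 0, "rz": 0, "hand": 1},
    {"x": 0, "y": 0, "z": 38, "rx": 0, "ry": 0, "rz": 0, "hand": 1},
  ],
)

```text
clock: 30.6
tcp_pos: [0.6157, 0.2668, 0.1084]
orientation: [0.0, 0.707, 0.707, 0.0]
wrist_force: [0.3, -1.1, -1.6]
finger_gap: 0.047
```

```bash
python3 look.py p13 .617 .267 .12
```

```text
30.6 [0.6157 0.2668 0.1084] [1.000e-04 7.067e-01 7.075e-01 1.000e-04] [ 0.3  -1.08 -1.63] 0.047 [ 0.29  0.55  0.11  1.13 -0.    1.86]
```

View pics/p13.png

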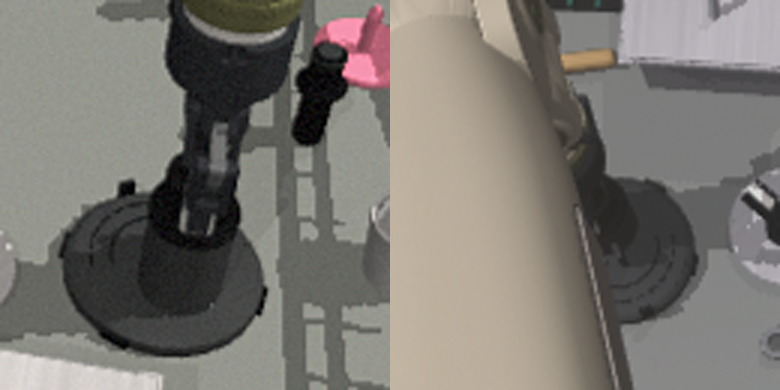

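Call:
arm_command(
  motion=[
    {"x": 0, "y": 0, "z": 1, "rx": 0, "ry": 0, "rz": 0, "hand": -0.2},
    {"x": 0, "y": 0, "z": 0, "rx": 0, "ry": 0, "rz": 0, "hand": -1},
    {"x": 0, "y": 0, "z": 0, "rx": 0, "ry": 0, "rz": 0, "hand": -1},
    {"x": 0, "y": 0, "z": 0, "rx": 0, "ry": 0, "rz": 0, "hand": -1},
    {"x": 0, "y": 0, "z": -20, "rx": 0, "ry": 0, "rz": 0, "hand": -1},
    {"x": 0, "y": 0, "z": -60, "rx": 0, "ry": 0, "rz": 0, "hand": -1},
    {"x": 20, "y": -35, "z": -75, "rx": 0, "ry": 0, "rz": 0, "hand": -1},
    {"x": 42, "y": -75, "z": -75, "rx": 0, "ry": 0, "rz": 0, "hand": -1},
    {"x": 66, "y": -120, "z": -75, "rx": 0, "ry": 0, "rz": 0, "hand": -1},
    {"x": 88, "y": -160, "z": -75, "rx": 0, "ry": 0, "rz": 0, "hand": -1},
  ],
)

```text
clock: 31.95
tcp_pos: [0.454, 0.3552, 0.1835]
orientation: [0.0, 0.707, 0.707, 0.0]
wrist_force: [-0.0, 0.6, 0.3]
finger_gap: 0.0854
```

Call:
arm_command(
  motion=[
    {"x": 17, "y": -32, "z": 10, "rx": 0, "ry": 0, "rz": 0, "hand": -1},
    {"x": 17, "y": -32, "z": 30, "rx": 0, "ry": 0, "rz": 0, "hand": -1},
    {"x": 17, "y": -32, "z": 45, "rx": 0, "ry": 0, "rz": 0, "hand": -1},
    {"x": 17, "y": -32, "z": 45, "rx": 0, "ry": 0, "rz": 0, "hand": -1},
    {"x": 17, "y": -32, "z": 45, "rx": 0, "ry": 0, "rz": 0, "hand": -1},
  ],
)

```text
clock: 32.58
tcp_pos: [0.4242, 0.3714, 0.1386]
orientation: [0.0, 0.707, 0.707, 0.0]
wrist_force: [-0.3, -0.0, 0.2]
finger_gap: 0.0853
```

```bash
python3 look.py p14 .617 .267 .12; python3 look.py p15; python3 - <<'E'
from h import *
for k in('scene','top'):
    p=shot(k); C=cloud(p)
    for n,xy,z,r in (('large',(.6165,.267),.138,.024),('fl',(.6165,.267),.105,.032),('small',(.4235,.371),.098,.0135),('smfl',(.4235,.371),.065,.021)):
        P=near(C,xy,r+.008,z-.005,z+.006)
        if len(P): print(k,n,np.round((P.min(0)+P.max(0))/2,4),np.round(np.ptp(P,axis=0),3),len(P),round(np.median(P[:,2]),4))
E
```

```text
32.575 [0.4242 0.3714 0.1386] [1.000e-04 7.071e-01 7.071e-01 2.000e-04] [-0.27 -0.04  0.23] 0.0853 [ 0.58  0.33 -0.15  1.08 -0.    2.15]
32.675 [0.4243 0.3716 0.1389] [2.000e-04 7.070e-01 7.072e-01 6.000e-04] [ 1.21 -0.36  0.34] 0.0856 [ 0.58  0.33 -0.15  1.08 -0.    2.15]
scene large [0.616  0.2672 0.1383] [0.047 0.047 0.01 ] 221 0.1393
scene fl [0.6211 0.2669 0.1056] [0.054 0.061 0.011] 280 0.1069
scene small [0.4234 0.3714 0.0983] [0.027 0.027 0.011] 93 0.0995
scene smfl [0.4255 0.3717 0.0662] [0.035 0.041 0.009] 102 0.0672
top large [0.6166 0.2652 0.1376] [0.048 0.047 0.009] 120 0.1372
top fl [0.6163 0.2645 0.1054] [0.061 0.062 0.01 ] 150 0.105
top small [0.424  0.3702 0.0978] [0.025 0.028 0.009] 90 0.0975
top smfl [0.4244 0.3685 0.0656] [0.037 0.038 0.011] 77 0.0648
```

View pics/p14.png

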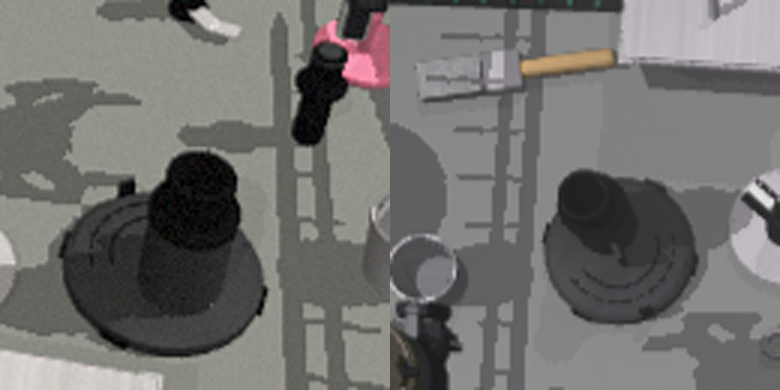

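View pics/p15.png

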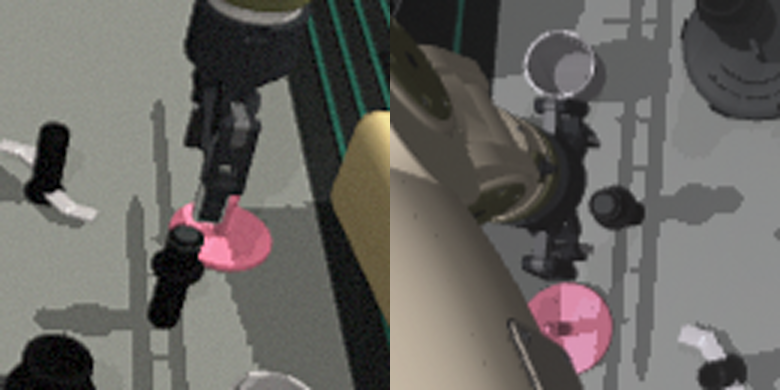

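Call:
arm_command(
  motion=[
    {"x": 0, "y": -1, "z": 20, "rx": 0, "ry": 0, "rz": 0, "hand": -1},
    {"x": 0, "y": -1, "z": 45, "rx": 0, "ry": 0, "rz": 0, "hand": -1},
    {"x": 0, "y": -1, "z": 65, "rx": 0, "ry": 0, "rz": 0, "hand": -1},
    {"x": 0, "y": -1, "z": 71, "rx": 0, "ry": 0, "rz": 0, "hand": -1},
    {"x": 0, "y": -1, "z": 71, "rx": 0, "ry": 0, "rz": 0, "hand": 1},
    {"x": 0, "y": -1, "z": 71, "rx": 0, "ry": 0, "rz": 0, "hand": 1},
    {"x": 0, "y": -1, "z": 71, "rx": 0, "ry": 0, "rz": 0, "hand": 1},
    {"x": 0, "y": -1, "z": 71, "rx": 0, "ry": 0, "rz": 0, "hand": 1},
    {"x": 0, "y": -1, "z": 71, "rx": 0, "ry": 0, "rz": 0, "hand": 1},
    {"x": 0, "y": -1, "z": 71, "rx": 0, "ry": 0, "rz": 0, "hand": 1},
  ],
)

```text
clock: 34.12
tcp_pos: [0.4231, 0.372, 0.0682]
orientation: [0.0, 0.707, 0.707, 0.001]
wrist_force: [-0.6, -0.4, 5.9]
finger_gap: 0.0259
```

Call:
arm_command(
  motion=[
    {"x": 0, "y": 0, "z": 0, "rx": 0, "ry": 0, "rz": 0, "hand": 1},
  ],
)

```text
clock: 34.25
tcp_pos: [0.4231, 0.372, 0.0682]
orientation: [0.0, 0.707, 0.707, 0.001]
wrist_force: [-0.1, -0.2, 5.2]
finger_gap: 0.026
```

```bash
python3 look.py p16
```

```text
34.25 [0.4231 0.372  0.0682] [2.000e-04 7.068e-01 7.075e-01 9.000e-04] [-0.14 -0.21  5.17] 0.026 [ 0.58  0.39 -0.26  0.92 -0.    2.15]
```

View pics/p16.png

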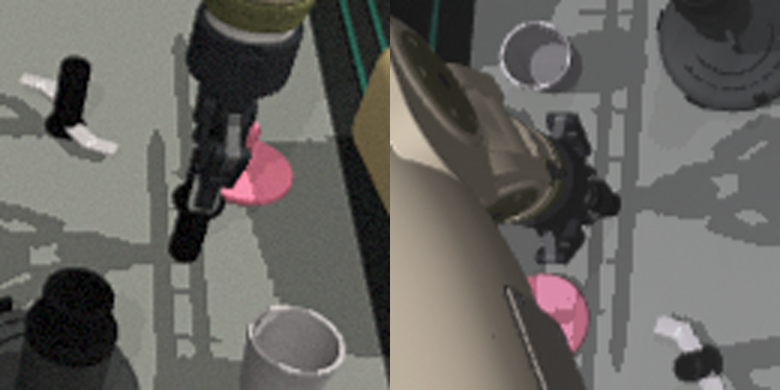

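Call:
arm_command(
  motion=[
    {"x": 0, "y": 0, "z": -15, "rx": 0, "ry": 0, "rz": 0, "hand": 1},
    {"x": 0, "y": 0, "z": -55, "rx": 0, "ry": 0, "rz": 0, "hand": 1},
    {"x": 0, "y": 0, "z": -105, "rx": 0, "ry": 0, "rz": 0, "hand": 1},
    {"x": 0, "y": 0, "z": -155, "rx": 0, "ry": 0, "rz": 0, "hand": 1},
    {"x": -10, "y": 20, "z": -165, "rx": 0, "ry": 0, "rz": 0, "hand": 1},
    {"x": -34, "y": 62, "z": -165, "rx": 0, "ry": 0, "rz": 0, "hand": 1},
    {"x": -58, "y": 106, "z": -165, "rx": 0, "ry": 0, "rz": 0, "hand": 1},
    {"x": -82, "y": 150, "z": -165, "rx": 0, "ry": 0, "rz": 0, "hand": 1},
    {"x": -100, "y": 184, "z": -165, "rx": 0, "ry": 0, "rz": 0, "hand": 1},
    {"x": -105, "y": 193, "z": -165, "rx": 0, "ry": 0, "rz": 0, "hand": 1},
  ],
)

```text
clock: 35.6
tcp_pos: [0.6172, 0.2651, 0.2318]
orientation: [-0.0, 0.708, 0.707, -0.0]
wrist_force: [-0.2, -0.8, -1.5]
finger_gap: 0.026
```

Call:
arm_command(
  motion=[
    {"x": 0, "y": 0, "z": 0, "rx": 0, "ry": 0, "rz": 0, "hand": 1},
    {"x": 0, "y": 0, "z": 0, "rx": 0, "ry": 0, "rz": 0, "hand": 1},
    {"x": 0, "y": 0, "z": 0, "rx": 0, "ry": 0, "rz": 0, "hand": 1},
  ],
)

```text
clock: 35.98
tcp_pos: [0.6145, 0.2677, 0.2328]
orientation: [0.0, 0.706, 0.708, 0.0]
wrist_force: [-0.1, -0.2, -0.2]
finger_gap: 0.0253
```

```bash
python3 look.py p17 .617 .267 .15; python3 - <<'E'
from h import *
p=shot('scene'); C=cloud(p)
P=near(C,(.617,.267),.045,.125,.235)
for z in np.arange(.13,.235,.008):
    Q=P[abs(P[:,2]-z)<.004]
    if len(Q): print(round(z,3),len(Q),np.round(Q.min(0),4),np.round(Q.max(0),4),'mid y',round((Q[:,1].min()+Q[:,1].max())/2,4))
E
```

```text
35.975 [0.6145 0.2677 0.2328] [0.000e+00 7.062e-01 7.080e-01 1.000e-04] [-0.08 -0.19 -0.19] 0.0253 [0.29 0.51 0.34 1.41 0.   1.86]
0.13 107 [0.5948 0.2449 0.1261] [0.6387 0.2895 0.134 ] mid y 0.2672
0.138 193 [0.5924 0.2439 0.1341] [0.6397 0.2906 0.142 ] mid y 0.2673
0.146 4 [0.605  0.2492 0.1422] [0.6375 0.2876 0.1434] mid y 0.2684
0.17 23 [0.615  0.2555 0.1663] [0.6263 0.2788 0.1735] mid y 0.2672
0.178 41 [0.6158 0.2551 0.174 ] [0.6277 0.2804 0.1815] mid y 0.2677
0.186 41 [0.6141 0.2553 0.1821] [0.6264 0.2806 0.1898] mid y 0.268
0.194 38 [0.6168 0.2561 0.19  ] [0.6286 0.2799 0.1979] mid y 0.268
0.202 44 [0.6148 0.2552 0.1982] [0.6274 0.2803 0.2059] mid y 0.2677
0.21 41 [0.616  0.2555 0.2064] [0.6273 0.2804 0.2139] mid y 0.268
0.218 23 [0.6182 0.2568 0.2142] [0.6277 0.2797 0.2191] mid y 0.2683
0.226 29 [0.6056 0.2479 0.2258] [0.6348 0.2888 0.2299] mid y 0.2683
0.234 106 [0.5979 0.2473 0.23  ] [0.6362 0.2881 0.2342] mid y 0.2677
```

View pics/p17.png

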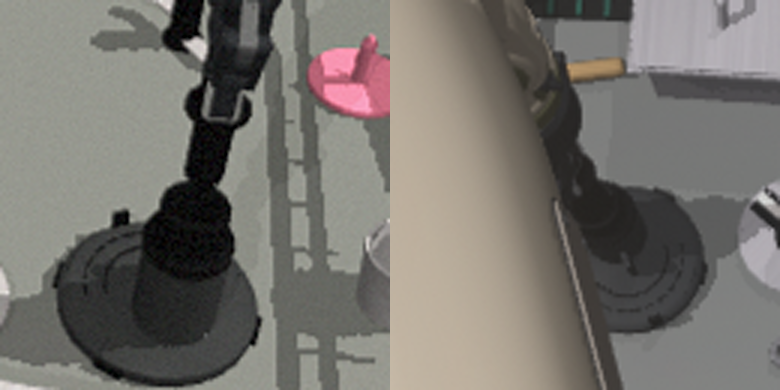

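Call:
arm_command(
  motion=[
    {"x": -1, "y": 1, "z": 10, "rx": 0, "ry": 0, "rz": 0, "hand": 1},
    {"x": -1, "y": 1, "z": 20, "rx": 0, "ry": 0, "rz": 0, "hand": 1},
    {"x": -1, "y": 1, "z": 30, "rx": 0, "ry": 0, "rz": 0, "hand": 1},
    {"x": -1, "y": 1, "z": 40, "rx": 0, "ry": 0, "rz": 0, "hand": 1},
    {"x": -1, "y": 1, "z": 50, "rx": 0, "ry": 0, "rz": 0, "hand": 1},
    {"x": -1, "y": 1, "z": 60, "rx": 0, "ry": 0, "rz": 0, "hand": 1},
    {"x": -1, "y": 1, "z": 60, "rx": 0, "ry": 0, "rz": 0, "hand": 1},
  ],
)

```text
clock: 37.0
tcp_pos: [0.6159, 0.2656, 0.171]
orientation: [-0.0, 0.707, 0.707, -0.001]
wrist_force: [-0.3, -0.5, -0.2]
finger_gap: 0.0257
```

Call:
arm_command(
  motion=[
    {"x": 0, "y": 0, "z": 8, "rx": 0, "ry": 0, "rz": 0, "hand": 1},
    {"x": 0, "y": 0, "z": 16, "rx": 0, "ry": 0, "rz": 0, "hand": 1},
    {"x": 0, "y": 0, "z": 23, "rx": 0, "ry": 0, "rz": 0, "hand": 1},
    {"x": 0, "y": 0, "z": 26, "rx": 0, "ry": 0, "rz": 0, "hand": 1},
    {"x": 0, "y": 0, "z": 26, "rx": 0, "ry": 0, "rz": 0, "hand": 1},
    {"x": 0, "y": 0, "z": 26, "rx": 0, "ry": 0, "rz": 0, "hand": 1},
  ],
)

```text
clock: 37.75
tcp_pos: [0.6167, 0.2658, 0.1463]
orientation: [0.0, 0.707, 0.707, 0.0]
wrist_force: [0.0, 0.9, 0.1]
finger_gap: 0.0263
```

```bash
python3 look.py p18 .617 .267 .15
```

```text
37.75 [0.6167 0.2658 0.1463] [1.000e-04 7.068e-01 7.075e-01 1.000e-04] [0.05 0.89 0.13] 0.0263 [ 0.29  0.53  0.17  1.21 -0.    1.86]
```

View pics/p18.png

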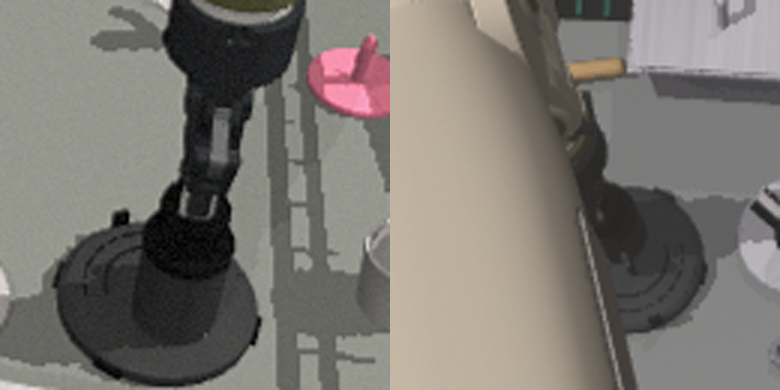

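Almost seated, so I'll release, rise and move away.

Call:
arm_command(
  motion=[
    {"x": 0, "y": 0, "z": 0, "rx": 0, "ry": 0, "rz": 0, "hand": -0.2},
    {"x": 0, "y": 0, "z": 0, "rx": 0, "ry": 0, "rz": 0, "hand": -1},
    {"x": 0, "y": 0, "z": 0, "rx": 0, "ry": 0, "rz": 0, "hand": -1},
    {"x": 0, "y": 0, "z": 0, "rx": 0, "ry": 0, "rz": 0, "hand": -1},
    {"x": 0, "y": 0, "z": -20, "rx": 0, "ry": 0, "rz": 0, "hand": -1},
    {"x": 0, "y": 0, "z": -60, "rx": 0, "ry": 0, "rz": 0, "hand": -1},
    {"x": 20, "y": -40, "z": -75, "rx": 0, "ry": 0, "rz": 0, "hand": -1},
    {"x": 45, "y": -85, "z": -75, "rx": 0, "ry": 0, "rz": 0, "hand": -1},
    {"x": 70, "y": -130, "z": -75, "rx": 0, "ry": 0, "rz": 0, "hand": -1},
    {"x": 90, "y": -170, "z": -75, "rx": 0, "ry": 0, "rz": 0, "hand": -1},
  ],
)

```text
clock: 39.1
tcp_pos: [0.4449, 0.3564, 0.2215]
orientation: [-0.0, 0.707, 0.708, 0.0]
wrist_force: [0.7, 0.8, 0.4]
finger_gap: 0.0855
```

Call:
arm_command(
  motion=[
    {"x": 0, "y": 0, "z": 0, "rx": 0, "ry": 0, "rz": 0, "hand": -1},
    {"x": 0, "y": 0, "z": 0, "rx": 0, "ry": 0, "rz": 0, "hand": -1},
    {"x": 0, "y": 0, "z": 0, "rx": 0, "ry": 0, "rz": 0, "hand": -1},
    {"x": 0, "y": 0, "z": 0, "rx": 0, "ry": 0, "rz": 0, "hand": -1},
  ],
)

```text
clock: 39.6
tcp_pos: [0.4474, 0.3551, 0.2209]
orientation: [0.0, 0.707, 0.707, -0.0]
wrist_force: [-0.2, 1.4, 0.5]
finger_gap: 0.0854
```

```bash
python3 look.py p19 .617 .267 .15; python3 - <<'E'
from h import *
for k in('scene','top'):
    p=shot(k,'fin_%s.png'%k); C=cloud(p)
    for n,xy,z,r in (('large',(.6165,.267),.138,.024),('small',(.6165,.267),.176,.0135),('smfl',(.6165,.267),.1425,.021),('slic',(.623,.0863),.064,.016),('coa',(.6155,-.0845),.064,.016),('fin',(.587,-.2643),.064,.016)):
        P=near(C,xy,r+.008,z-.004,z+.006)
        if len(P): print(k,n,np.round((P.min(0)+P.max(0))/2,4),np.round(np.ptp(P,axis=0),3),len(P),round(np.median(P[:,2]),4))
E
```

```text
39.6 [0.4474 0.3551 0.2209] [ 0.000e+00  7.073e-01  7.069e-01 -1.000e-04] [-0.17  1.4   0.47] 0.0854 [ 0.53  0.31  0.01  1.28 -0.    2.1 ]
scene large [0.621  0.2673 0.1391] [0.037 0.047 0.01 ] 134 0.1397
scene small [0.6164 0.2667 0.1768] [0.025 0.028 0.008] 132 0.178
scene smfl [0.6205 0.267  0.1434] [0.038 0.046 0.01 ] 204 0.1443
scene slic [0.6238 0.0863 0.0648] [0.034 0.032 0.009] 109 0.0657
scene coa [ 0.6147 -0.0847  0.0649] [0.033 0.031 0.01 ] 105 0.0657
scene fin [ 0.5867 -0.2642  0.0646] [0.032 0.031 0.009] 100 0.0652
top large [0.6163 0.2651 0.139 ] [0.047 0.046 0.01 ] 108 0.1406
top small [0.6175 0.2644 0.1769] [0.027 0.026 0.01 ] 87 0.1757
top smfl [0.6147 0.2638 0.1426] [0.041 0.04  0.008] 95 0.1429
top slic [0.6237 0.0848 0.0647] [0.03  0.029 0.009] 51 0.0636
top coa [ 0.616  -0.0873  0.0644] [0.033 0.03  0.009] 53 0.0638
top fin [ 0.5871 -0.2668  0.064 ] [0.03  0.03  0.007] 53 0.0634
```

View pics/p19.png

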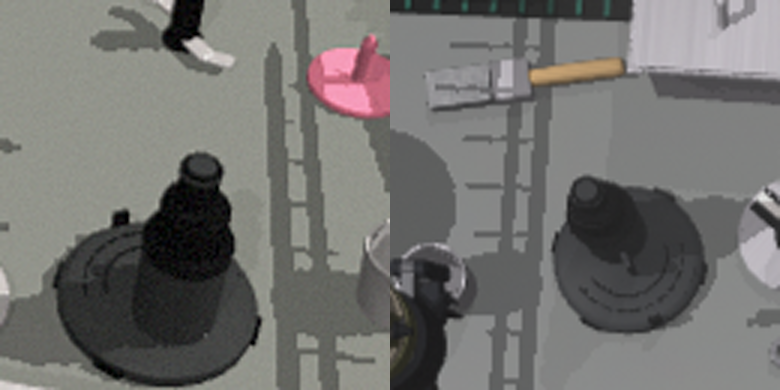

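View pics/fin_scene.png

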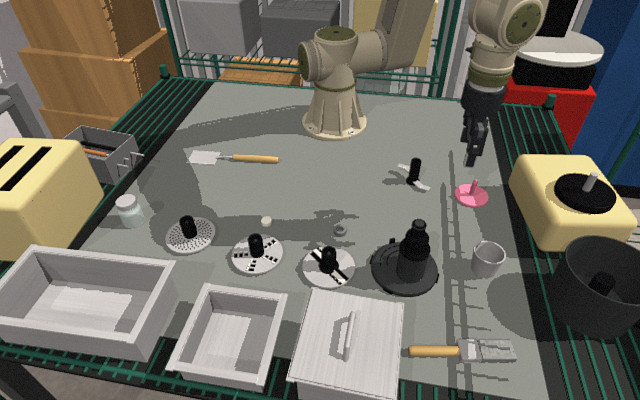

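The final picture shows everything in place: fine disc (190,235), coarse disc (256,254), slicing disc (328,266), and both pushers in the tube (417,250). The measured heights match and the arm is clear, so I'm handing in.

```bash
python3 -c "
from h import *
print(hand_in(), get_state()['clock'])"
```

```text
the job is handed in; nothing more can be done
the job is handed in; nothing more can be done
```

I set out all five parts and handed the job in at about 39.7 s of the 122 s allowed; the hand-in gives no verdict.

- **Discs:** The slicing disc is on the holder next to the lid, the coarse disc on the middle one and the fine disc on the farthest. I lowered each over its stem before letting go. All three hub tops measured about 64 mm above the shelf, as they should when seated flat. By holder positions measured beforehand, the discs are about 0.18, 0.35 and 0.53 m from the feed tube.
- **Pushers:** The large pusher is down on its flange, with its top at about 138 mm. The small pusher is inside it, with its top at about 176 mm. Both are within about 2 mm of the tube's centre.
- **Robot:** The gripper is open and clear of everything.

**Camera disagreement:** The two cameras disagreed by about 2 mm, mainly sideways. I relied on the scene camera because it agreed with the gripper's known position; the fits allow 4 to 5 mm.

No check failed, and no disc was dropped.

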